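# Gather the clay pebbles in the tray's drain corner

## Robot

A 6-joint arm with a two-finger parallel gripper is mounted at the origin on the work surface. World frame = base frame: x ahead of the robot, y to its left, z up, the work surface at z = 0. Lengths are in mm, angles in rad, forces in N, time in s.
With the tool pointing down it reaches from about 150 to 775 mm from the base axis. Payload 6.1 kg.
Tool frame: the origin (TCP) lies on the mounting face of the last link; the fingertips stand 173 mm ahead of it and the grasp point (between the pads) lies 155 mm ahead of it; z points along the fingers, y is the direction in which the jaws open and shut (so a half turn about z gives the same grasp; the last joint's range is limited). The gripper opens to 85 mm and grips with 20 to 120 N. Pads are 22 mm wide; open, the fingers measure 114 mm over their backs; the gripper's body (76 mm by 85 mm) begins 54 mm behind the grasp point. The pads swing forward as they close: fully open they stand 13 mm farther back than shut.
Start: joints at [1.21, 0.126, -0.04, 1.405, 0, 1.571], TCP at [185.33, 491.184, 404.695] pointing down, gripper open.
Joint ranges: [-2.72, 2.72], [-0.95, 1.95], [-1.27, 1.35], [-1.78, 2.02], [-1.46, 1.47], [-3.14, 3.14]. Speed limits (rad/s): [2.39, 2.39, 3.01, 3.14, 3.14, 3.14].

## Interface

Orientations are given as a unit quaternion [x, y, z, w].
In Python, from station import manip, eyes gives the robot as it stands.
- The arm moves only by the tool move_arm, never from a script. Its argument "motion" is a list of rows, each an object of numbers: "grip": the opening, from -1 (shut) to 1 (fully open); "tx", "ty", "tz": the shift along the tool's x, y, z in cm; "roll": the turn about the tool's z in rad. In form: [{"grip": .., "tx": .., "ty": .., "tz": .., "roll": ..}, ...]. A call has 1 to 5 rows; each row shifts and turns the commanded pose from where the row before left it, along the tool's axes as they then stand; what a row does not reach is not made up. A row lasts 1/10 s, in which the tool goes at most 50 mm and 8.59 degrees, less where a joint would pass 70% of its speed; a pose out of reach is approached as far as the arm can. A call is refused whole if a number of a shift passes 5 or a number of a turn 0.15, either way. A call with a gripper value outside its range is refused whole. The fingers move at their own pace and stop on an object; "grip_force" is the grip in N (left out, the last holds). Time passes only in rows, so rows that do not move let the fingers close. It gives the time, the measured TCP pose, the force and the opening at its end, in the units of the state.
- manip.get_state(): the state, without advancing time (a new reading comes with each control period).
- eyes.get_image(name): name is "side" or "top"; returns a dict with "color" (400x640x3 uint8, red, green, blue), "mtx" (3x3 intrinsics, pixels), "pose" (4x4, takes a point from camera to world coordinates). Camera axes: x right, y up, looking along -z (the intrinsics and any distortion apply to the point x, -y, -z); pixel columns grow to the right and rows downward; lengths in mm; the calibration is good to about 2 mm. A picture is of the moment at which its call begins. There is no depth.
- manip.job_done(): hands the job in, once; it reports no verdict.
The state is a dict: "time": time; "q": joint angles; "qvel": joint speeds; "effort": joint torques, N m; "tcp_pos": TCP position; "orientation": TCP orientation; "wrist_force": force on the tool from outside, world axes, zero at the start; "moment": the same for the moment, N m; "opening": finger opening in mm.
Only numpy, scipy, OpenCV 4.12 (cv2) and the standard library are available. Lean on these libraries where they do the work, as an engineer would, in place of code of your own. Each camera call takes 0.05 s, during which the arm holds its last target.

## Task

Pick up the blue scoop, pour its five clay pebbles into the black growing tray, and set the scoop back down upright on the table, clear of the tray. Then take the tray by its grey tab, lift it clear of the table and tilt it by at least 15 degrees so that all five pebbles gather on the yellow square in its yellow corner, and finish while still holding it up, tilted and steady, with the pebbles resting there. Leave the other things on the table where they are.

Things in the scene. Friction and masses are not known exactly. Their poses are not given: they have to be found in the camera images.
- tray: Black open growing tray, loose, about 0.16 kg: 160 mm (its x) by 220 mm (its y), 40 mm high, walls and floor 4 mm thick. Origin: centre of its underside; z up. A grey upright grip tab stands outside the middle of its -x long wall. The inner corner at -x, +y is the yellow drain corner: the floor there carries a yellow square of 95 by 95 mm and the rim above it is yellow.
- tray_grip (a point): Point to grip on the tray's grey tab, at tray x -84 mm, y 0, 66 mm above the tray's underside. The tab is 12 mm thick (along tray x), 70 mm wide (along tray y) and spans heights 31 to 86 mm, so 46 mm of it stand above the rim. Gripped across its thickness from above, it carries the whole tray. Axes as the tray's.
- tray_corner (a point): The yellow inner corner of the tray (tray x -76, y +106 mm), at the top of the floor. Axes as the tray's.
- scoop: Blue hand scoop with a black handle, loose, about 0.12 kg, standing on the table, the five pebbles in it at the start: 100 mm (its x) by 74 mm (its y), walls 45 mm high and 4 mm thick, back post reaching to x +62 mm, top of the handle 88 mm high. Origin: centre of its underside; z up. The mouth is the open end at -x; the back wall is at +x.
- scoop_grip (a point): Grip point on the scoop's handle bar, over its middle: scoop x +5 mm, y 0, 80 mm above its underside. The bar lies along scoop x (from x -35 to the back post at +50 mm), 16 mm wide (along scoop y) and 16 mm high; 27 mm of free height between its underside and the tops of the walls. Axes as the scoop's.
- scoop_mouth (a point): Middle of the pouring edge: scoop x -50 mm, y 0, 22 mm above its underside. The floor falls 10 degrees from here to the back wall, so the pebbles stay at the back while the scoop is level, and roll out over this edge when it is tipped mouth-down by 35 to 50 degrees. Axes as the scoop's.
- pebble0: Reddish-brown expanded-clay pebble, a nearly round lump about 20 mm across, 12 g; origin at its centre. It rolls on slopes of more than about 15 degrees.
- pebble1: Reddish-brown expanded-clay pebble, a nearly round lump about 20 mm across, 12 g; origin at its centre. It rolls on slopes of more than about 15 degrees.
- pebble2: Reddish-brown expanded-clay pebble, a nearly round lump about 20 mm across, 12 g; origin at its centre. It rolls on slopes of more than about 15 degrees.
- pebble3: Reddish-brown expanded-clay pebble, a nearly round lump about 20 mm across, 12 g; origin at its centre. It rolls on slopes of more than about 15 degrees.
- pebble4: Reddish-brown expanded-clay pebble, a nearly round lump about 20 mm across, 12 g; origin at its centre. It rolls on slopes of more than about 15 degrees.
- pot_a: Bystander: black net pot, 62 mm across the rim, 50 mm high, between the tray and the scoop, on the robot's side. Origin: centre of its underside.
- pot_b: Bystander: green net pot, 62 mm across the rim, 50 mm high, beyond the work area. Origin: centre of its underside.
- beaker: Bystander: glass beaker, 72 mm across, 95 mm high. Origin: centre of its underside.
- nutrient: Bystander: white bottle with green cap, 68 mm across, 170 mm high. Origin: centre of its underside.
- seed_jar: Bystander: amber jar with red lid, 64 mm across, 75 mm high. Origin: centre of its underside.
- plug_cutter: Bystander: wooden block 130 by 35 by 22 mm. Origin: centre of its underside.
- table: The cream work table; its top is at height 0.
Not all that is in view belongs to the job. There is more than one size of the scoop; the job needs the largest.

How it is judged (in metres and radians):
On the way, in this order (a step that is already met when the one before it is completed fails the run):
1. the scoop is lifted off the table with all five pebbles in it (height (world z) of scoop above 0.03 m and distance between each of pebble0, pebble1, pebble2, pebble3, pebble4 and scoop_grip below 0.075 m), for 0.1 s.
2. all five pebbles have been poured into the tray, the scoop being above it and the tray standing on the table (x of pebble0 in the frame of tray between -0.076 and 0.076 m and y of pebble0 in the frame of tray between -0.106 and 0.106 m and z of pebble0 in the frame of tray between 0 and 0.045 m and x of pebble1 in the frame of tray between -0.076 and 0.076 m and y of pebble1 in the frame of tray between -0.106 and 0.106 m and z of pebble1 in the frame of tray between 0 and 0.045 m and x of pebble2 in the frame of tray between -0.076 and 0.076 m and y of pebble2 in the frame of tray between -0.106 and 0.106 m and z of pebble2 in the frame of tray between 0 and 0.045 m and x of pebble3 in the frame of tray between -0.076 and 0.076 m and y of pebble3 in the frame of tray between -0.106 and 0.106 m and z of pebble3 in the frame of tray between 0 and 0.045 m and x of pebble4 in the frame of tray between -0.076 and 0.076 m and y of pebble4 in the frame of tray between -0.106 and 0.106 m and z of pebble4 in the frame of tray between 0 and 0.045 m and angle between tray's own z axis and vertical below 0.1 rad and height (world z) of tray below 0.01 m and height (world z) of scoop above 0.03 m), for 0.2 s.
3. the scoop stands upright on the table, let go, not touching the tray (height (world z) of scoop below 0.008 m and angle between scoop's own z axis and vertical below 0.1 rad and contact force between scoop and the fingers below 0.05 N and contact force between scoop and tray below 0.05 N and linear speed of scoop below 0.05 m/s), for 0.2 s.
At the end, for the whole second after the job is handed in: The tray is held in the gripper alone, tilted 15 to 57 degrees, at rest, underside centre over 30 mm and yellow corner over 8 mm above the table; all five pebble centres lie at rest on the 95 mm yellow square (2 mm tolerance); the scoop stands released and upright on the table, clear of the tray (all of step 3 and x of pebble0 in the frame of tray between -0.078 and 0.021 m and y of pebble0 in the frame of tray between 0.009 and 0.108 m and z of pebble0 in the frame of tray between 0 and 0.06 m and linear speed of each of pebble0, pebble1, pebble2, pebble3, pebble4 below 0.06 m/s and x of pebble1 in the frame of tray between -0.078 and 0.021 m and y of pebble1 in the frame of tray between 0.009 and 0.108 m and z of pebble1 in the frame of tray between 0 and 0.06 m and x of pebble2 in the frame of tray between -0.078 and 0.021 m and y of pebble2 in the frame of tray between 0.009 and 0.108 m and z of pebble2 in the frame of tray between 0 and 0.06 m and x of pebble3 in the frame of tray between -0.078 and 0.021 m and y of pebble3 in the frame of tray between 0.009 and 0.108 m and z of pebble3 in the frame of tray between 0 and 0.06 m and x of pebble4 in the frame of tray between -0.078 and 0.021 m and y of pebble4 in the frame of tray between 0.009 and 0.108 m and z of pebble4 in the frame of tray between 0 and 0.06 m and angle between tray's own z axis and vertical between 0.26 and 1 rad and height (world z) of tray_corner above 0.008 m and height (world z) of tray above 0.03 m and contact force between tray and the fingers above 1 N and contact force between tray and table below 0.05 N and linear speed of tray below 0.05 m/s and angular speed of tray below 0.3 rad/s and contact force between tray and pot_a below 0.05 N and contact force between tray and pot_b below 0.05 N and contact force between tray and beaker below 0.05 N and contact force between tray and nutrient below 0.05 N and contact force between tray and seed_jar below 0.05 N and contact force between tray and plug_cutter below 0.05 N); the arm keeps its last pose, push and grip.
It fails at once if a bystander is shifted by more than 30 mm or tipped over (distance of any of pot_a, pot_b, beaker, nutrient, seed_jar, plug_cutter from where it was at the start of the episode above 0.03 m or angle between any of pot_a, pot_b, beaker, nutrient, seed_jar, plug_cutter's own z axis and vertical above 0.35 rad).
It also fails if it takes over 64 s, if anything falls off the work surface, if the arm or the gripper's body presses on something with over 40 N, if the wrist force passes 120 N, or if a joint passes its speed limit or range.

## Working session

There is one attempt and no reset: what is moved stays moved. The work goes in short steps, Python scripts to look and compute and a tool call to move; the robot and the scene stay as the last step left them, time stands still between calls to the robot, and variables do not carry over. Pictures are saved under pics/ and viewed, and the job is handed in when it is done.

Besides the shell and the picture viewer there is one more tool, called after "Emit:" as name([rows], argument=value, ...), one row to a line, values as JSON. move_arm: Moves the arm, as the interface text tells. Its arguments: {"type":"object","properties":{"motion":{"type":"array"},"grip_force":{"type":"number"}},"required":["motion"]}

```bash
mkdir -p pics; ls; python3 - <<'E'
from station import manip, eyes
import cv2,numpy as np
np.set_printoptions(precision=4,suppress=True)
print(manip.get_state())
for n in("side","top"):
    d=eyes.get_image(n); cv2.imwrite(f"pics/{n}0.png",d["color"][:,:,::-1]); print(n,d["mtx"],d["pose"],[k for k in d])
    np.savez(f"{n}_cal.npz",mtx=d["mtx"],pose=d["pose"])
E
```

```text
pics
{'time': 0.0, 'q': array([ 1.21  ,  0.1264, -0.0406,  1.4054, -0.    ,  1.5708]), 'qvel': array([ 0.0005, -0.0009, -0.0008, -0.0004,  0.0003,  0.0007]), 'effort': array([  0.0009, -43.5919,  35.2924,   0.0174,   0.0001,  -0.    ]), 'tcp_pos': array([185.2806, 491.0932, 403.9371]), 'orientation': array([ 0.1794,  0.9838, -0.0008, -0.0001]), 'wrist_force': array([-0.6738, -0.593 , -0.3159]), 'moment': array([ 0.0722,  0.0062, -0.0044]), 'opening': 85.49969809807602}
side [[375.4569   0.     322.3656]
 [  0.     375.4569 192.7127]
 [  0.       0.       1.    ]] [[   0.9853    0.1084   -0.1319  464.0091]
 [  -0.1706    0.5957   -0.7849 -788.7043]
 [  -0.0066    0.7959    0.6054  675.5794]
 [   0.        0.        0.        1.    ]] ['color', 'mtx', 'pose']
top [[407.3143   0.     316.6198]
 [  0.     407.3143 199.4282]
 [  0.       0.       1.    ]] [[  -0.012     0.9893   -0.1451  453.907 ]
 [  -0.9999   -0.0132   -0.0079   15.6495]
 [  -0.0098    0.145     0.9894 1113.2483]
 [   0.        0.        0.        1.    ]] ['color', 'mtx', 'pose']
```

View pics/top0.png

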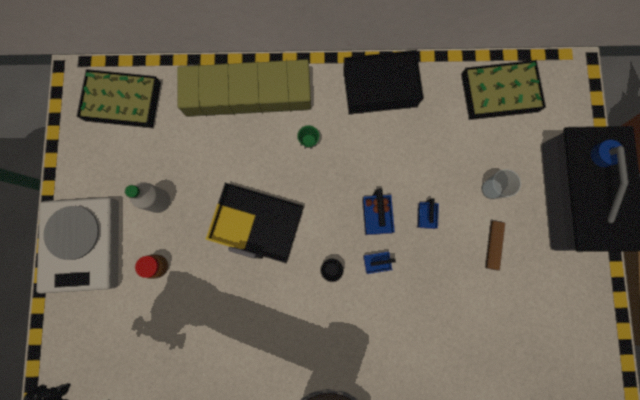

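View pics/side0.png

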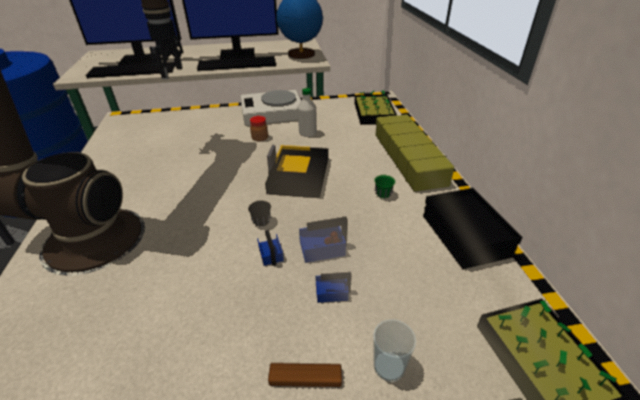

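```bash
python3 - <<'E'
import cv2
t=cv2.imread("pics/top0.png"); 
cv2.imwrite("pics/scoop_t.png",cv2.resize(t[175:285,345:450],None,fx=7,fy=5.4,interpolation=cv2.INTER_CUBIC) if 0 else cv2.resize(t[180:280,345:450],None,fx=6,fy=6,interpolation=cv2.INTER_CUBIC))
cv2.imwrite("pics/tray_t.png",cv2.resize(t[175:270,200:310],None,fx=6,fy=6,interpolation=cv2.INTER_CUBIC))
s=cv2.imread("pics/side0.png")
cv2.imwrite("pics/scoop_s.png",cv2.resize(s[195:310,245:365],None,fx=5,fy=5,interpolation=cv2.INTER_CUBIC))
cv2.imwrite("pics/tray_s.png",cv2.resize(s[135:205,255:340],None,fx=7,fy=7,interpolation=cv2.INTER_CUBIC))
E
```

```text
(no output)
```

View pics/scoop_t.png

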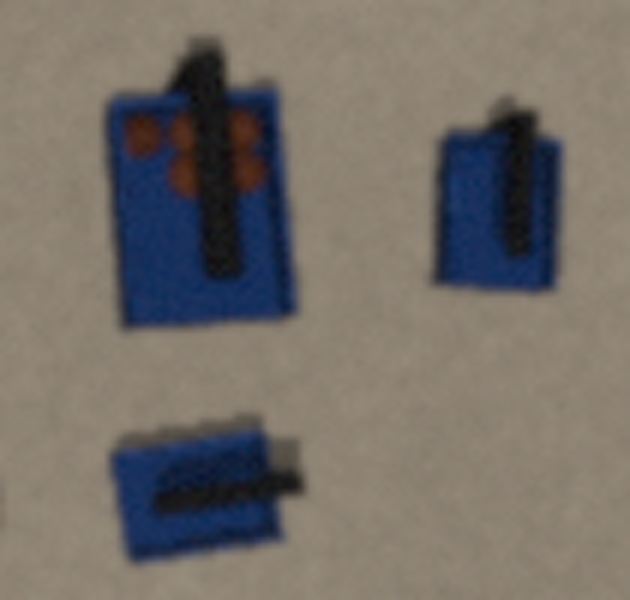

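View pics/tray_t.png

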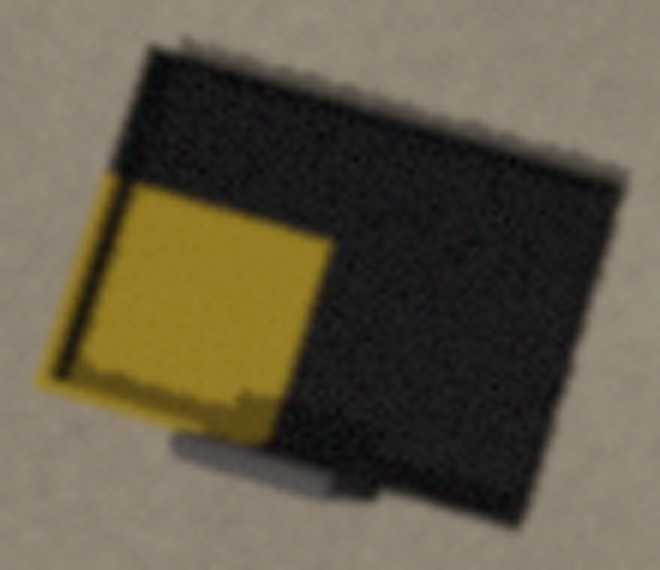

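View pics/scoop_s.png

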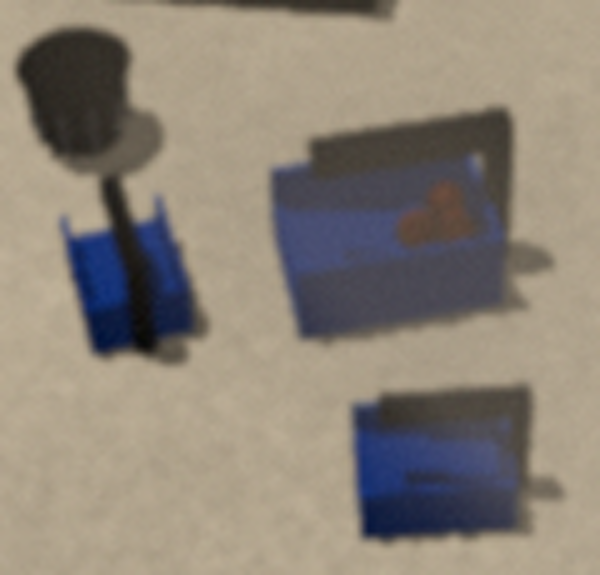

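View pics/tray_s.png

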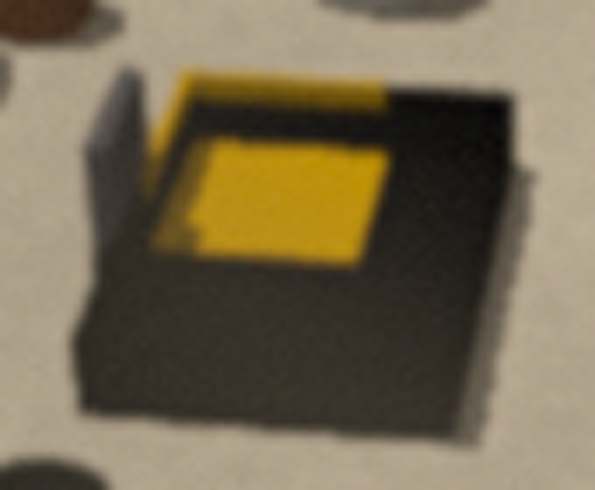

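```bash
cat > h.py <<'E'
import numpy as np
from scipy.optimize import least_squares
from scipy.spatial.transform import Rotation as R
np.set_printoptions(precision=2,suppress=True)
C={n:np.load(f"{n}_cal.npz") for n in("side","top")}
def proj(n,P):
    P=np.atleast_2d(P); T=np.linalg.inv(C[n]["pose"]); c=P@T[:3,:3].T+T[:3,3]
    c=c*[1,-1,-1]; p=c@C[n]["mtx"].T; return p[:,:2]/p[:,2:]
def ray(n,uv,z):
    d=np.linalg.inv(C[n]["mtx"])@[uv[0],uv[1],1]; d=d*[1,-1,-1]
    M=C[n]["pose"]; d=M[:3,:3]@d; o=M[:3,3]; return o+d*(z-o[2])/d[2]
def uc(p,f,o): return (np.array(p)+.5)/f-.5+np.array(o)
def fit(obs,x0):
    # obs: (cam,local,uv)
    def f(x):
        r=R.from_euler('z',x[2]).as_matrix(); res=[]
        for n,l,uv in obs: res+=list((proj(n,r@np.array(l)+[x[0],x[1],0])[0]-uv))
        return np.array(res)
    s=least_squares(f,x0,x_scale=[10,10,.1],loss='soft_l1'); return s.x,f(s.x).reshape(-1,2)
E
python3 - <<'E'
from h import *
so=(345,180);ss=(245,195)
o=[("top",(50,37,45),uc((107,92),6,so)),("top",(50,-37,45),uc((278,88),6,so)),("top",(-50,-37,45),uc((296,317),6,so)),("top",(-50,37,45),uc((123,328),6,so)),
("top",(-35,0,88),uc((222,277),6,so)),
("side",(-50,-37,0),uc((301,337),5,ss)),("side",(50,-37,0),uc((502,303),5,ss)),("side",(-35,0,88),uc((310,139),5,ss))]
x,r=fit(o,[400,-100,0]);print("scoop",x);print(r)
to=(200,175);ts=(255,135)
o=[("top",(80,110,40),uc((150,45),6,to)),("top",(80,-110,40),uc((628,178),6,to)),("top",(-80,-110,40),uc((520,527),6,to)),("top",(-80,110,40),uc((38,385),6,to)),("top",(19,11,4),uc((335,238),6,to)),
("side",(-80,-110,0),uc((82,410),7,ts)),("side",(80,110,40),uc((513,95),7,ts))]
x,r=fit(o,[400,200,0]);print("tray",x);print(r)
for n,uv,z in(("pot_a",(332,270),50),("pot_b",(309,136),50),("jar",(149,266),75),("bottle",(133,191),170),("beaker",(492,186),95),("sc2",(428,214),30),("sc3",(378,262),30)): print(n,ray("top",uv,z))
E
```

```text
scoop [ 570.51 -136.69    0.04]
[[ 0.14  0.77]
 [-0.48 -0.03]
 [-0.49 -0.49]
 [ 0.08 -0.84]
 [-0.29 -0.14]
 [-0.42  0.21]
 [-0.14  0.34]
 [ 0.04  1.31]]
tray [554.69 188.11  -0.29]
[[ 0.25 -0.51]
 [-0.89 -0.21]
 [-0.24  0.1 ]
 [ 0.14  0.24]
 [-0.12  0.63]
 [-0.02  1.82]
 [ 0.46  0.27]]
pot_a [425.9  -13.21  50.  ]
pot_b [783.26  42.66  50.  ]
jar [441.92 449.39  75.  ]
bottle [618.16 455.96 170.  ]
beaker [ 631.65 -420.     95.  ]
sc2 [ 569.56 -272.24   30.  ]
sc3 [ 444.65 -134.82   30.  ]
```

Top view: three blue scoops, at (378,213), (428,214) and (378,262). The largest is the one at (378,213), and the crop shows it holds five brown pebbles, so that is the target. Its mouth points towards the robot. The tray is at (255,222), with its tab at (247,252) and its yellow corner to the left.

The moves offer no tilt, only shifts and roll about the tool axis. Before touching anything I'll test in free space how the arm behaves at the edge of its reach.

Emit:
move_arm([
  {"grip": 1,"ty": 5},
  {"grip": 1,"ty": 5},
  {"grip": 1,"ty": 5},
  {"grip": 1,"ty": 5},
  {"grip": 1,"ty": 5},
])

```text
invalid input at $.motion[0]: expected keys grip, tx, ty, tz, roll
```

Emit:
move_arm([
  {"grip": 1,"ty": 5},
  {"grip": 1,"ty": 5},
  {"grip": 1,"ty": 5},
])

```text
invalid input at $.motion[0]: expected keys grip, tx, ty, tz, roll
```

Emit:
move_arm([
  {"grip": 1,"tx": 0,"ty": 5,"tz": 0,"roll": 0},
  {"grip": 1,"tx": 0,"ty": 5,"tz": 0,"roll": 0},
  {"grip": 1,"tx": 0,"ty": 5,"tz": 0,"roll": 0},
  {"grip": 1,"tx": 0,"ty": 5,"tz": 0,"roll": 0},
  {"grip": 1,"tx": 0,"ty": 5,"tz": 0,"roll": 0},
])

```text
time: 0.6
tcp_pos: [273.1, 723.8, 404.2]
orientation: [0.179, 0.984, -0.0, -0.0]
wrist_force: [0.6, 2.0, 1.5]
opening: 85.7
```

Emit:
move_arm([
  {"grip": 1,"tx": 0,"ty": 5,"tz": 0,"roll": 0},
  {"grip": 1,"tx": 0,"ty": 5,"tz": 0,"roll": 0},
  {"grip": 1,"tx": 0,"ty": 5,"tz": 0,"roll": 0},
])

```text
time: 0.9
tcp_pos: [284.7, 754.6, 420.1]
orientation: [0.179, 0.983, -0.033, -0.006]
wrist_force: [-22.4, -60.1, 41.6]
opening: 85.1
```

Emit:
move_arm([
  {"grip": 1,"tx": 0,"ty": 0,"tz": 0,"roll": 0},
])

```text
time: 1.0
tcp_pos: [285.7, 757.2, 411.0]
orientation: [0.179, 0.983, -0.039, -0.007]
wrist_force: [-0.8, -1.4, -2.5]
opening: 85.5
```

Emit:
move_arm([
  {"grip": 1,"tx": 0,"ty": 1,"tz": 0,"roll": 0},
  {"grip": 1,"tx": 0,"ty": 1,"tz": 0,"roll": 0},
  {"grip": 1,"tx": 0,"ty": 1,"tz": 0,"roll": 0},
])

```text
time: 1.3
tcp_pos: [284.6, 754.3, 421.3]
orientation: [0.179, 0.983, -0.032, -0.006]
wrist_force: [-0.1, -0.3, -0.4]
opening: 85.2
```

Emit:
move_arm([
  {"grip": 1,"tx": 0,"ty": -2,"tz": 0,"roll": 0},
  {"grip": 1,"tx": 0,"ty": -4,"tz": 0,"roll": 0},
  {"grip": 1,"tx": 0,"ty": -4,"tz": 0,"roll": 0},
])

```text
time: 1.6
tcp_pos: [258.4, 684.8, 427.9]
orientation: [0.179, 0.983, -0.032, -0.006]
wrist_force: [0.4, 0.4, 1.2]
opening: 85.1
```

```bash
python3 -c "
from station import manip
print(manip.get_state())"
```

```text
{'time': 1.6, 'q': array([1.20999813e+00, 6.17250832e-01, 7.08962723e-01, 1.72776711e+00,
       9.64427058e-06, 1.57079725e+00]), 'qvel': array([-1.61500190e-04, -1.27509981e+00, -2.10733086e+00, -8.66687850e-01,
        2.44751975e-04,  2.83947525e-04]), 'effort': array([-2.44100393e-04, -5.97878230e+01,  3.73981726e+01,  2.92016141e+00,
       -1.40835045e-04,  5.76792630e-06]), 'tcp_pos': array([258.39035607, 684.81777734, 427.89632836]), 'orientation': array([ 0.17932731,  0.9832484 , -0.03209338, -0.00585814]), 'wrist_force': array([0.4026435 , 0.35576546, 1.16604902]), 'moment': array([ 0.12469523,  0.00985644, -0.01674206]), 'opening': 85.13970958405221}
```

Emit:
move_arm([
  {"grip": 1,"tx": 0,"ty": 2,"tz": 0,"roll": 0},
  {"grip": 1,"tx": 0,"ty": 3,"tz": 0,"roll": 0},
  {"grip": 1,"tx": 0,"ty": 2,"tz": 0,"roll": 0},
  {"grip": 1,"tx": 0,"ty": 2,"tz": 0,"roll": 0},
])

```text
time: 2.0
tcp_pos: [284.6, 754.4, 421.0]
orientation: [0.179, 0.983, -0.033, -0.006]
wrist_force: [-15.3, -39.6, 22.4]
opening: 85.3
```

```bash
cat > st.py <<'E'
from station import manip
import json,numpy as np
from scipy.spatial.transform import Rotation as R
s=manip.get_state(); np.set_printoptions(precision=4,suppress=True)
m=R.from_quat(s['orientation']).as_matrix()
print(s['time'],'q',s['q'],'qv',s['qvel'],'p',s['tcp_pos'],'z',m[:,2],'y',m[:,1],'r',np.hypot(*s['tcp_pos'][:2]),'F',s['wrist_force'],'op',s['opening'])
open('log.txt','a').write(json.dumps([list(map(float,np.r_[s['q'],s['tcp_pos'],s['orientation'],s['qvel']]))])+'\n')
E
python3 st.py
```

```text
2.0 q [1.21   0.9622 1.3466 2.0216 0.     1.5708] qv [-0.0001  0.3192  0.0728 -0.0143  0.0005 -0.0012] p [284.6439 754.3882 420.9642] z [-0.0235 -0.0621 -0.9978] y [ 0.3522  0.9336 -0.0664] r 806.3024605319656 F [-15.3367 -39.6098  22.3512] op 85.3265769664613
```

Emit:
move_arm([
  {"grip": 1,"tx": 0,"ty": 2,"tz": 0,"roll": 0},
])

```text
time: 2.1
tcp_pos: [285.7, 757.2, 411.3]
orientation: [0.179, 0.983, -0.039, -0.007]
wrist_force: [-0.8, 0.4, -1.2]
opening: 85.2
```

```bash
python3 st.py
```

```text
2.1 q [ 1.21    0.9714  1.3409  2.0191 -0.      1.5708] qv [-0.0002 -0.0127  0.0681  0.0349 -0.0024 -0.0003] p [285.7164 757.2373 411.2896] z [-0.0278 -0.0737 -0.9969] y [ 0.3519  0.9327 -0.0788] r 809.3467530909516 F [-0.7684  0.4471 -1.2203] op 85.21284405787026
```

Emit:
move_arm([
  {"grip": 1,"tx": 0,"ty": 0,"tz": 0,"roll": 0},
])

```text
time: 2.2
tcp_pos: [285.1, 755.6, 417.2]
orientation: [0.179, 0.983, -0.035, -0.006]
wrist_force: [-2.0, -2.6, 1.5]
opening: 85.3
```

```bash
python3 st.py
```

```text
2.2 q [1.21   0.9666 1.346  2.0215 0.     1.5708] qv [-0.0007 -0.0546  0.0006  0.001   0.0001  0.0002] p [285.0676 755.5605 417.1901] z [-0.0251 -0.0666 -0.9975] y [ 0.3521  0.9332 -0.0712] r 807.5488488664374 F [-1.9824 -2.585   1.491 ] op 85.33217316494857
```

Emit:
move_arm([
  {"grip": 1,"tx": 0,"ty": 0,"tz": 3,"roll": 0},
])

```text
time: 2.3
tcp_pos: [285.9, 757.7, 405.3]
orientation: [0.179, 0.983, -0.029, -0.005]
wrist_force: [0.7, 1.5, 2.0]
opening: 85.6
```

```bash
python3 st.py
```

```text
2.3 q [ 1.21    0.8839  1.1472  1.8929 -0.      1.5708] qv [-0.0001 -0.8881 -2.2698 -1.4163  0.0007  0.0012] p [285.8548 757.6912 405.2578] z [-0.0207 -0.0549 -0.9983] y [ 0.3524  0.934  -0.0587] r 809.8203509496367 F [0.6592 1.4677 1.9999] op 85.62535788529131
```

```bash
cat > kin.py <<'E'
import json,numpy as np
from scipy.optimize import least_squares
from scipy.spatial.transform import Rotation as R
D=[json.loads(l)[0] for l in open('log.txt')]
D.append([1.21,.1264,-.0406,1.4054,0,1.5708,185.28,491.0932,403.9371])
D.append([1.21,0.617250832,0.708962723,1.72776711,0,1.57079725,258.39035607,684.81777734,427.89632836])
D=[d for d in D if abs(d[4])<.01 and d[1]<9]
q=np.array([d[:6] for d in D]); p=np.array([d[6:9] for d in D]); 
r=p[:,0]*np.cos(q[:,0])+p[:,1]*np.sin(q[:,0])
def fk(x,q):
    r0,h,L1,L2,e,L3=x; f=q[:,1]-q[:,2]; t=f+q[:,3]
    return np.c_[r0+L1*np.sin(q[:,1])+L2*np.cos(f)+e*np.sin(f)+L3*np.cos(t), h+L1*np.cos(q[:,1])-L2*np.sin(f)+e*np.cos(f)-L3*np.sin(t)]
x0=np.array([0,150,400,400,0,100.])
s=least_squares(lambda x:np.r_[(fk(x,q)-np.c_[r,p[:,2]]).ravel(),1e-3*(x-x0)],x0)
if __name__=="__main__":
    np.set_printoptions(precision=3,suppress=True); print(s.x); print(fk(s.x,q)-np.c_[r,p[:,2]])
E
python3 kin.py; cat log.txt | head -3
```

```text
[  0.139 143.108 530.894 451.286  79.653 269.363]
[[-0.    -0.002]
 [ 0.005 -0.   ]
 [ 0.002 -0.001]
 [-0.009  0.003]
 [-0.001 -0.002]
 [ 0.004  0.002]]
[[1.20999085261902, 0.9621693751609613, 1.3466065198229187, 2.021638621323486, 2.9564978008245922e-05, 1.5707710559626988, 284.64393503852165, 754.3881548020805, 420.9641654508708, 0.1793149570636729, 0.9832314783492208, -0.032655019820048196, -0.005971250874918154, -0.00013552895998860081, 0.31923355713559404, 0.07276893186774427, -0.014309526395036288, 0.0005358867838266578, -0.0012245275004064754]]
[[1.2100006237783565, 0.9714495821214439, 1.3408668288689232, 2.019111266116833, -1.560569612239957e-05, 1.5708141393906008, 285.7164165806684, 757.2372785561786, 411.2896027690168, 0.17928984475301665, 0.9830054664810276, -0.03880008259152692, -0.007068099302298049, -0.00020196903819506303, -0.012746808314208175, 0.0680648349239306, 0.034854363465179075, -0.002363739170391571, -0.00027443486624276957]]
[[1.2100124340721181, 0.9665716747507218, 1.3460173026350826, 2.0214560631519656, 3.0266786520666214e-05, 1.5708129115126153, 285.0675587690525, 755.5604742460798, 417.1900729947942, 0.1793101313718982, 0.9831482848390357, -0.03501921255446077, -0.006401683959747047, -0.000734271784782369, -0.05458898827513102, 0.0005811748153595057, 0.0009893910088965507, 0.00010201011974923549, 0.00017332234383208274]]
```

Emit:
move_arm([
  {"grip": 1,"tx": 0,"ty": -4,"tz": -2,"roll": 0},
  {"grip": 1,"tx": 0,"ty": -4,"tz": -3,"roll": 0},
  {"grip": 1,"tx": 0,"ty": -4,"tz": -3,"roll": 0},
  {"grip": 1,"tx": 0,"ty": -4,"tz": -3,"roll": 0},
  {"grip": 1,"tx": 0,"ty": -4,"tz": -3,"roll": 0},
])

```text
time: 2.8
tcp_pos: [217.7, 576.9, 559.5]
orientation: [0.179, 0.983, -0.031, -0.006]
wrist_force: [0.1, 0.2, 1.0]
opening: 85.4
```

```bash
python3 st.py
```

```text
2.8 q [ 1.21    0.4326  0.7172  1.9178 -0.      1.5708] qv [-0.0001 -0.6242 -0.1887  0.429  -0.0017 -0.0008] p [217.6924 576.94   559.4717] z [-0.022  -0.0583 -0.9981] y [ 0.3523  0.9338 -0.0623] r 616.6439705050651 F [0.1289 0.2404 1.0101] op 85.43571270278056
```

Emit:
move_arm([
  {"grip": 1,"tx": 0,"ty": 0,"tz": -3,"roll": 0},
  {"grip": 1,"tx": 0,"ty": 0,"tz": -3,"roll": 0},
  {"grip": 1,"tx": 0,"ty": 0,"tz": -3,"roll": 0},
])

```text
time: 3.1
tcp_pos: [212.0, 561.8, 613.3]
orientation: [0.179, 0.984, -0.01, -0.002]
wrist_force: [-0.6, 0.1, 0.0]
opening: 85.5
```

```bash
python3 st.py
```

```text
3.1 q [ 1.21    0.4457  0.8754  2.0214 -0.0001  1.5708] qv [-0.0001 -0.2082 -0.0473  0.0001 -0.0005  0.0003] p [211.9661 561.7725 613.2948] z [-0.0073 -0.0196 -0.9998] y [ 0.353   0.9354 -0.0209] r 600.4315236524677 F [-0.609   0.0924  0.0317] op 85.5286345496764
```

Emit:
move_arm([
  {"grip": 1,"tx": 0,"ty": 0,"tz": -3,"roll": 0},
  {"grip": 1,"tx": 0,"ty": 0,"tz": -3,"roll": 0},
  {"grip": 1,"tx": 0,"ty": 0,"tz": -3,"roll": 0},
])

```text
time: 3.4
tcp_pos: [201.2, 533.3, 647.5]
orientation: [0.179, 0.984, 0.017, 0.003]
wrist_force: [0.6, 0.5, 0.2]
opening: 85.7
```

```bash
python3 st.py; python3 kin.py
```

```text
3.4 q [ 1.21    0.3832  0.8691  2.0213 -0.      1.5708] qv [ 0.0012 -0.2126 -0.0042 -0.0036  0.0002  0.    ] p [201.238  533.3313 647.5074] z [ 0.0125  0.033  -0.9994] y [0.3528 0.935  0.0353] r 570.034211256399 F [0.5968 0.4931 0.2445] op 85.7071691329579
[  0.023 143.494 531.    451.379  79.711 269.897]
[[-0.    -0.001]
 [ 0.    -0.   ]
 [ 0.    -0.   ]
 [ 0.     0.002]
 [ 0.     0.002]
 [-0.    -0.002]
 [-0.    -0.003]
 [-0.002 -0.004]
 [ 0.002  0.006]]
```

```bash
cat > sim.py <<'E'
import numpy as np
from scipy.optimize import least_squares
X=np.array([0,143.5,531,451.4,79.7,269.9])
lo=np.array([-.95,-1.27,-1.78]);hi=np.array([1.95,1.35,2.02])
def fk(q):
    r0,h,L1,L2,e,L3=X; f=q[0]-q[1]; t=f+q[2]
    return np.array([r0+L1*np.sin(q[0])+L2*np.cos(f)+e*np.sin(f)+L3*np.cos(t), h+L1*np.cos(q[0])-L2*np.sin(f)+e*np.cos(f)-L3*np.sin(t), t])
VM=np.array([2.39,3.01,3.14])*.07*1.0
def step(q,ro,tz,w,dp=0,lim=True):
    """ro: shift along in-plane 'outward' tool axis (mm), tz along tool z"""
    p=fk(q);t=p[2]
    T=p+np.array([ro*np.sin(t)+tz*np.cos(t), ro*np.cos(t)-tz*np.sin(t),dp])
    l=np.maximum(lo,q-VM) if lim else lo; h=np.minimum(hi,q+VM) if lim else hi
    qc=np.clip(q,l+1e-9,h-1e-9)
    s=least_squares(lambda x:(fk(x)-T)*[1,1,w],qc,bounds=(l,h)); return s.x
E
python3 - <<'E'
from sim import *
for w in(50,100,200,300,500,1000):
    for lim in(True,False):
        q=np.array([.4326,.7172,1.9178]); o=[]
        for i in range(6):
            q=step(q,0,-30,w,lim=lim)
            if i%3==2:o.append(fk(q).round(3))
        print(w,lim,*o)
E
```

```text
50 True [619.054 648.191   1.469] [601.78  734.559   1.228]
50 False [619.054 648.191   1.469] [601.78  734.559   1.228]
100 True [617.604 645.111   1.48 ] [599.257 726.756   1.26 ]
100 False [617.604 645.111   1.48 ] [599.257 726.756   1.26 ]
200 True [613.477 636.091   1.512] [592.922 704.955   1.34 ]
200 False [613.477 636.091   1.512] [592.922 704.955   1.34 ]
300 True [609.538 627.153   1.542] [587.359 683.624   1.412]
300 False [609.538 627.153   1.542] [587.359 683.624   1.412]
500 True [604.35  614.944   1.581] [580.112 653.659   1.506]
500 False [604.351 614.944   1.581] [580.113 653.659   1.506]
1000 True [599.862 604.032   1.616] [573.571 625.449   1.59 ]
1000 False [599.862 604.032   1.616] [573.571 625.449   1.59 ]
```

```bash
python3 - <<'E'
from sim import *
np.set_printoptions(precision=3,suppress=True)
# feasible starts with pitch p0
def ik(r,z,t):
    best=None
    for q0 in([0,0,.8],[.5,.5,1.5],[-.5,-.8,1],[.9,1,1]):
        s=least_squares(lambda x:(fk(x)-[r,z,t])*[1,1,500],np.clip(q0,lo+.01,hi-.01),bounds=(lo,hi))
        if s.cost<1: return s.x
for t in(.85,1.1,1.35):
  res=[]
  for r in range(200,850,100):
    for z in range(300,900,100):
      q0=ik(r,z,t)
      if q0 is None: continue
      for a in np.arange(0,2*np.pi,np.pi/6):
        q=q0.copy();pmin=1e9
        for i in range(15):
            f=fk(q);tt=f[2]
            dr,dz=50*np.cos(a),50*np.sin(a)
            q=step(q,dr*np.sin(tt)+dz*np.cos(tt),dr*np.cos(tt)-dz*np.sin(tt),500)
            pmin=min(pmin,fk(q)[1])
            if pmin<280: break
        if pmin>=280: res.append((fk(q)[2]-t,r,z,round(np.degrees(a)),fk(q),q))
  res.sort(key=lambda x:-x[0])
  print(t)
  for x in res[:6]+res[-3:]: print(x)
E
```

```text
0.85
(np.float64(0.5721974855332402), 200, 500, 210, array([ 25.298, 375.201,   1.422]), array([-0.95 , -0.698,  1.674]))
(np.float64(0.4938192986480777), 300, 300, 180, array([ -3.027, 462.475,   1.344]), array([-0.95 , -0.487,  1.807]))
(np.float64(0.45194346069688585), 300, 600, 210, array([ -4.358, 481.079,   1.302]), array([-0.95 , -0.443,  1.809]))
(np.float64(0.42690636459475917), 400, 300, 180, array([ 42.507, 424.487,   1.277]), array([-0.95 , -0.598,  1.629]))
(np.float64(0.41719756878940617), 200, 600, 210, array([-76.304, 561.596,   1.267]), array([-0.95 , -0.197,  2.02 ]))
(np.float64(0.38778266847137155), 400, 600, 210, array([ 75.289, 383.222,   1.238]), array([-0.95 , -0.707,  1.481]))
(np.float64(-0.5767215934319022), 800, 700, 30, array([1037.217,  682.306,    0.273]), array([0.883, 1.35 , 0.74 ]))
(np.float64(-0.5931284322537849), 600, 800, 60, array([723.031, 949.533,   0.257]), array([0.465, 1.35 , 1.142]))
(np.float64(-0.6093987833332021), 800, 700, 60, array([833.113, 886.859,   0.241]), array([0.594, 1.35 , 0.997]))
1.1
(np.float64(0.5079081853811642), 200, 50
[... 1372 characters left out ...]
)
(np.float64(0.3183340568028088), 300, 300, 180, array([-61.887, 414.069,   1.668]), array([-0.95 , -0.598,  2.02 ]))
(np.float64(0.3087068148745158), 400, 300, 180, array([-61.535, 417.633,   1.659]), array([-0.95 , -0.589,  2.02 ]))
(np.float64(0.2935884137235485), 200, 600, 210, array([-61.052, 423.237,   1.644]), array([-0.95 , -0.574,  2.02 ]))
(np.float64(-0.638899631383828), 200, 700, 90, array([257.437, 954.827,   0.711]), array([0.025, 1.333, 2.02 ]))
(np.float64(-0.639268144544586), 300, 700, 120, array([ 59.727, 921.976,   0.711]), array([-0.355,  0.954,  2.02 ]))
(np.float64(-0.6802543337049616), 200, 700, 120, array([ 14.95 , 918.207,   0.67 ]), array([-0.422,  0.928,  2.02 ]))
```

```bash
python3 - <<'E'
from sim import *
np.set_printoptions(precision=3,suppress=True)
q0=np.array([.3832,.8691,2.0213-.0015])
for a in(-30,-40,-50,-60):
    q=q0.copy();o=[]
    for i in range(16):
        tt=fk(q)[2]; dr,dz=40*np.cos(np.radians(a)),40*np.sin(np.radians(a))
        if i>=9: dr,dz=40,0
        q=step(q,dr*np.sin(tt)+dz*np.cos(tt),dr*np.cos(tt)-dz*np.sin(tt),500); o.append(fk(q))
    print(a,np.array(o)[[6,9,11,13,15]])
E
```

```text
-30 [[792.039 488.857   1.507]
 [857.214 418.732   1.457]
 [891.    390.143   1.403]
 [923.436 363.007   1.346]
 [954.56  337.305   1.288]]
-40 [[784.917 467.572   1.534]
 [857.58  398.145   1.502]
 [889.91  370.083   1.447]
 [921.075 343.512   1.391]
 [951.111 318.398   1.332]]
-50 [[750.405 433.06    1.534]
 [837.998 369.481   1.53 ]
 [886.706 351.966   1.495]
 [916.674 325.915   1.438]
 [945.691 301.336   1.379]]
-60 [[710.424 405.066   1.534]
 [790.424 335.784   1.534]
 [864.444 332.567   1.527]
 [908.476 314.436   1.487]
 [936.712 290.138   1.428]]
```

```bash
cat > plan.py <<'E'
import sys,numpy as np
from station import manip
from scipy.spatial.transform import Rotation as R
def cur():
    s=manip.get_state(); return np.array(s['tcp_pos']),R.from_quat(s['orientation']).as_matrix()
def to_grasp(P,z_up=0,roll=0):
    """rows to bring grasp point to P (world mm)+z_up with roll"""
    p,M=cur(); T=np.array(P,float)-155*M[:,2]+[0,0,z_up]; d=T-p
    return d, M.T@d/10   # cm in tool axes before roll
def show(P,z_up=0,roll=0,rows=1):
    d,t=to_grasp(P,z_up); print('world',d.round(1),'tool cm',t.round(2),'dist',np.linalg.norm(d).round(0))
    # per-row if rotating roll evenly after each shift
    if rows>1:
        p,M=cur()
        for i in range(rows):
            a=roll/rows*i; c=R.from_euler('z',-a).as_matrix(); print((c@t/rows).round(2),round(roll/rows,3))
E
cat >> h.py <<'E'
SC=(570.5,-136.7,.04); TR=(554.7,188.1,-.29)
def w(obj,l):
    return R.from_euler('z',obj[2]).as_matrix()@np.array(l,float)+[obj[0],obj[1],0]
E
python3 - <<'E'
from h import *; from plan import *
show(w(SC,(5,0,80)),100)
p,M=cur();print(M)
E
```

```text
world [ 372.3 -675.  -312.6] tool cm [-58.66 -51.08  29.48] dist 832.0
[[-0.94  0.35  0.01]
 [ 0.35  0.94  0.03]
 [-0.    0.04 -1.  ]]
```

Emit:
move_arm([
  {"grip": 1,"tx": -2.0,"ty": -1.7,"tz": 1.0,"roll": 0},
  {"grip": 1,"tx": -3.4,"ty": -3.0,"tz": 1.7,"roll": 0},
  {"grip": 1,"tx": -3.4,"ty": -3.0,"tz": 1.7,"roll": 0},
  {"grip": 1,"tx": -3.4,"ty": -3.0,"tz": 1.7,"roll": 0},
  {"grip": 1,"tx": -3.4,"ty": -3.0,"tz": 1.7,"roll": 0},
])

```text
time: 3.9
tcp_pos: [300.0, 351.7, 563.1]
orientation: [0.179, 0.984, 0.017, 0.003]
wrist_force: [0.8, -0.2, 1.0]
opening: 85.5
```

Emit:
move_arm([
  {"grip": 1,"tx": -3.4,"ty": -3.0,"tz": 1.7,"roll": 0},
  {"grip": 1,"tx": -3.4,"ty": -3.0,"tz": 1.7,"roll": 0},
  {"grip": 1,"tx": -3.4,"ty": -3.0,"tz": 1.7,"roll": 0},
  {"grip": 1,"tx": -3.4,"ty": -3.0,"tz": 1.7,"roll": 0},
  {"grip": 1,"tx": -3.4,"ty": -3.0,"tz": 1.7,"roll": 0},
])

```text
time: 4.4
tcp_pos: [407.1, 154.5, 473.1]
orientation: [0.179, 0.984, 0.017, 0.003]
wrist_force: [0.0, -0.4, 0.4]
opening: 85.7
```

Emit:
move_arm([
  {"grip": 1,"tx": -3.4,"ty": -3.0,"tz": 1.7,"roll": 0},
  {"grip": 1,"tx": -3.4,"ty": -3.0,"tz": 1.7,"roll": 0},
  {"grip": 1,"tx": -3.4,"ty": -3.0,"tz": 1.7,"roll": 0},
  {"grip": 1,"tx": -3.4,"ty": -3.0,"tz": 1.7,"roll": 0},
  {"grip": 1,"tx": -3.4,"ty": -3.0,"tz": 1.7,"roll": 0},
])

```text
time: 4.9
tcp_pos: [514.4, -42.8, 383.0]
orientation: [0.18, 0.984, 0.017, 0.003]
wrist_force: [1.2, 1.1, -0.2]
opening: 85.3
```

```bash
python3 st.py; python3 - <<'E'
from h import *; from plan import *
show(w(SC,(5,0,80)),100)
p,M=cur();print(M, np.arctan2(M[1,1],M[0,1])-1.611)
E
```

```text
4.9 q [-0.091   0.1051 -0.1106  1.3459  0.0335  0.2703] qv [-0.7545  0.4659  0.1176 -0.328   0.0093 -0.752 ] p [514.4115 -42.8121 382.9727] z [ 0.0121  0.0326 -0.9994] y [0.3531 0.9349 0.0347] r 516.1900006038496 F [ 1.2496  1.0768 -0.1636] op 85.26336089719086
world [ 59.2 -98.7 -48.1] tool cm [-9.03 -7.31  4.55] dist 125.0
[[-0.94  0.35  0.01]
 [ 0.35  0.93  0.03]
 [ 0.    0.03 -1.  ]] -0.40133323728125125
```

Emit:
move_arm([
  {"grip": 1,"tx": -2.5,"ty": -2.0,"tz": 1.0,"roll": 0},
  {"grip": 1,"tx": -2.0,"ty": -1.5,"tz": 0.5,"roll": 0},
  {"grip": 1,"tx": 0,"ty": 0,"tz": 0,"roll": -0.134},
  {"grip": 1,"tx": 0,"ty": 0,"tz": 0,"roll": -0.134},
  {"grip": 1,"tx": 0,"ty": 0,"tz": 0,"roll": -0.133},
])

```text
time: 5.4
tcp_pos: [544.0, -89.5, 367.0]
orientation: [-0.022, 1.0, 0.016, 0.006]
wrist_force: [-0.1, -0.7, -0.5]
opening: 85.3
```

Emit:
move_arm([
  {"grip": 1,"tx": 0,"ty": 0,"tz": 0,"roll": 0},
])

```text
time: 5.5
tcp_pos: [544.1, -89.2, 367.2]
orientation: [-0.02, 1.0, 0.016, 0.006]
wrist_force: [0.1, -0.6, -0.1]
opening: 85.2
```

```bash
python3 st.py; python3 - <<'E'
from h import *; from plan import *
show(w(SC,(5,0,80)),100);show(w(SC,(5,0,80)),0)
p,M=cur();print(M, np.arctan2(M[1,1],M[0,1])-1.611)
E
```

```text
5.5 q [-0.17    0.1747 -0.0642  1.3262  0.034  -0.2101] qv [ 0.0019 -0.0014  0.0008 -0.0038 -0.0006  0.1175] p [544.0604 -89.1501 367.208 ] z [ 0.0114  0.0326 -0.9994] y [-0.0404  0.9987  0.0321] r 551.3161301056966 F [ 0.0662 -0.601  -0.1335] op 85.18717858826196
world [ 29.7 -52.4 -32.3] tool cm [-2.71 -5.46  3.09] dist 68.0
world [  29.7  -52.4 -132.3] tool cm [-2.59 -5.78 13.09] dist 145.0
[[-1.   -0.04  0.01]
 [-0.04  1.    0.03]
 [-0.01  0.03 -1.  ]] 0.00023617693086763758
```

Emit:
move_arm([
  {"grip": 1,"tx": -1.4,"ty": -2.8,"tz": 1.5,"roll": 0},
  {"grip": 1,"tx": -1.2,"ty": -2.9,"tz": 1.6,"roll": 0},
  {"grip": 0.2,"tx": 0,"ty": 0,"tz": 3.0,"roll": 0},
  {"grip": 0.2,"tx": 0,"ty": 0,"tz": 3.0,"roll": 0},
  {"grip": 0.2,"tx": 0,"ty": 0,"tz": 0,"roll": 0},
])

```text
time: 6.0
tcp_pos: [572.3, -141.7, 270.6]
orientation: [-0.018, 1.0, 0.017, 0.003]
wrist_force: [-0.5, 0.4, 0.4]
opening: 51.1
```

```bash
cat > pic.py <<'E'
import sys,cv2
from station import eyes
# pic.py cam name u0 v0 u1 v1 f
c,n,u0,v0,u1,v1=sys.argv[1:7]; u0,v0,u1,v1=map(int,(u0,v0,u1,v1)); f=float(sys.argv[7])
d=eyes.get_image(c)["color"][:,:,::-1]; cv2.imwrite(f"pics/{n}.png",cv2.resize(d[v0:v1,u0:u1],None,fx=f,fy=f,interpolation=cv2.INTER_CUBIC))
E
python3 st.py; python3 pic.py side a1 225 120 385 320 3; python3 pic.py top a2 340 150 440 280 4;python3 - <<'E'
from h import *; from plan import *
show(w(SC,(5,0,80)),0)
E
```

```text
6.0 q [-0.2499  0.2795 -0.1453  1.1501  0.0344 -0.2869] qv [ 0.0063 -0.0335  0.0795  0.0682  0.0003 -0.0138] p [ 572.2546 -141.7105  270.6105] z [ 0.0045  0.0344 -0.9994] y [-0.037   0.9987  0.0342] r 589.5398158476997 F [-0.5253  0.4324  0.4065] op 51.079978157750325
world [  0.2   0.3 -40.3] tool cm [ 0.03 -0.1   4.03] dist 40.0
```

View pics/a1.png

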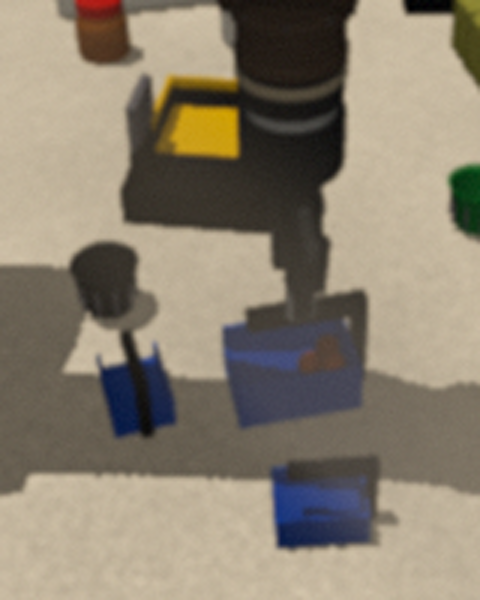

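View pics/a2.png

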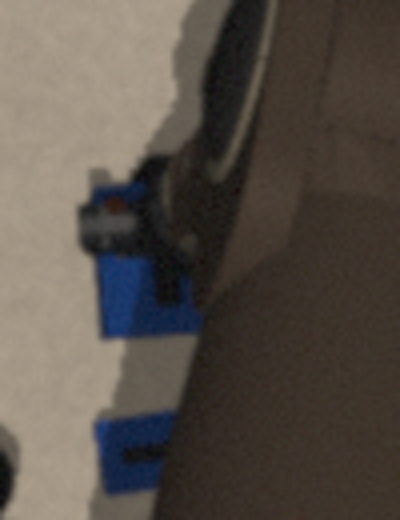

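Side crop: the fingers are at about (305,300), just above the handle bar, which runs (250,320) to (365,295). The pebbles are still at the back of the scoop. Next I descend 40 mm and close.

Emit:
move_arm([
  {"grip": 0.2,"tx": 0,"ty": -0.1,"tz": 2.0,"roll": 0},
  {"grip": 0.2,"tx": 0,"ty": 0,"tz": 1.8,"roll": 0},
  {"grip": 0.2,"tx": 0,"ty": 0,"tz": 0.2,"roll": 0},
  {"grip": -0.2,"tx": 0,"ty": 0,"tz": 0,"roll": 0},
  {"grip": -0.5,"tx": 0,"ty": 0,"tz": 0,"roll": 0},
], grip_force=70)

```text
time: 6.6
tcp_pos: [575.1, -141.8, 236.9]
orientation: [-0.02, 1.0, 0.016, 0.008]
wrist_force: [-0.1, -0.2, -0.3]
opening: 23.2
```

Emit:
move_arm([
  {"grip": -0.7,"tx": 0,"ty": 0,"tz": 0,"roll": 0},
  {"grip": -1,"tx": 0,"ty": 0,"tz": 0,"roll": 0},
  {"grip": -1,"tx": 0,"ty": 0,"tz": 0,"roll": 0},
  {"grip": -1,"tx": 0,"ty": 0,"tz": 0,"roll": 0},
])

```text
time: 7.0
tcp_pos: [574.9, -141.9, 236.4]
orientation: [-0.02, 1.0, 0.016, 0.008]
wrist_force: [-1.1, 0.2, 5.6]
opening: 14.5
```

```bash
python3 st.py; python3 pic.py side a3 225 120 385 320 3
```

```text
7.0 q [-0.249   0.2974 -0.1991  1.068   0.0344 -0.289 ] qv [ 0.0014  0.0011 -0.0002  0.0023 -0.0014 -0.0014] p [ 574.9384 -141.8547  236.3974] z [ 0.0146  0.0318 -0.9994] y [-0.0403  0.9987  0.0312] r 592.1797857600476 F [-1.1321  0.2106  5.6444] op 14.548435354548666
```

View pics/a3.png

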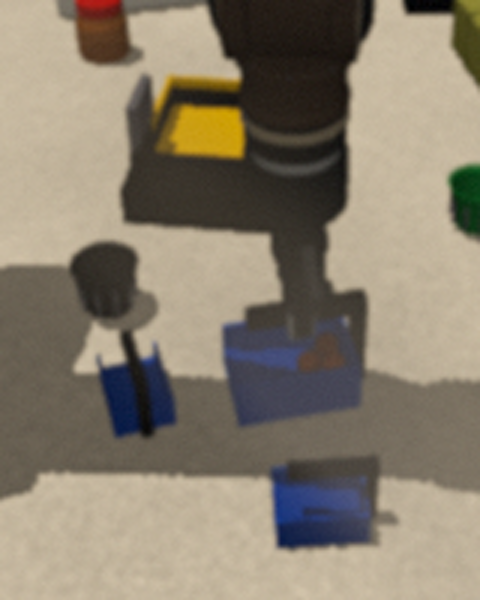

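Emit:
move_arm([
  {"grip": -1,"tx": 0,"ty": 0,"tz": -1,"roll": 0},
  {"grip": -1,"tx": 0,"ty": 0,"tz": -2,"roll": 0},
  {"grip": -1,"tx": 0,"ty": 0,"tz": -3,"roll": 0},
  {"grip": -1,"tx": 0,"ty": 0,"tz": -3,"roll": 0},
  {"grip": -1,"tx": 0,"ty": 0,"tz": -3,"roll": 0},
])

```text
time: 7.55
tcp_pos: [572.7, -145.6, 356.1]
orientation: [-0.02, 1.0, 0.016, 0.006]
wrist_force: [0.2, -0.0, -2.5]
opening: 14.8
```

```bash
python3 st.py; python3 pic.py side a4 225 100 385 300 3
```

```text
7.55 q [-0.2561  0.2529  0.0089  1.324   0.0344 -0.2961] qv [-0.0171 -0.0592  0.5849  0.6389 -0.0004 -0.0112] p [ 572.696  -145.6112  356.0637] z [ 0.0114  0.0326 -0.9994] y [-0.0402  0.9987  0.0321] r 590.9173239517575 F [ 0.188  -0.0129 -2.4555] op 14.803241913482607
```

View pics/a4.png

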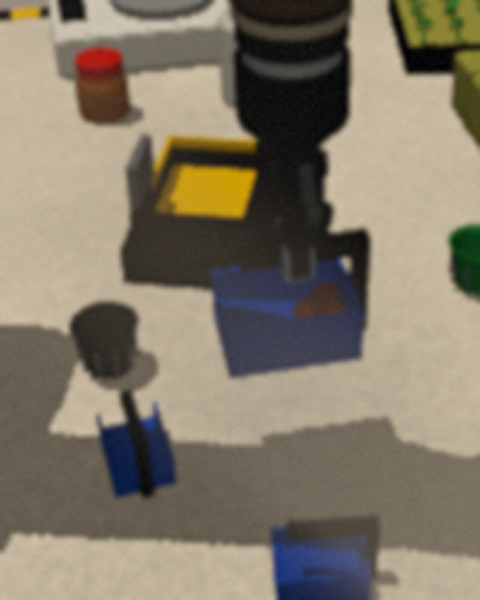

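Emit:
move_arm([
  {"grip": -1,"tx": 0,"ty": 0,"tz": -2.5,"roll": -0.07},
  {"grip": -1,"tx": 0,"ty": 0,"tz": -2.5,"roll": -0.14},
  {"grip": -1,"tx": 0,"ty": 0,"tz": -2.5,"roll": -0.15},
  {"grip": -1,"tx": 0,"ty": 0,"tz": -2.5,"roll": -0.15},
  {"grip": -1,"tx": 0,"ty": 0,"tz": -2.5,"roll": -0.15},
])

```text
time: 8.1
tcp_pos: [571.3, -149.6, 480.6]
orientation: [-0.346, 0.938, 0.013, 0.011]
wrist_force: [0.8, 0.1, -1.8]
opening: 14.9
```

Emit:
move_arm([
  {"grip": -1,"tx": 0,"ty": 0,"tz": -2.5,"roll": -0.15},
  {"grip": -1,"tx": 0,"ty": 0,"tz": -2.5,"roll": -0.15},
  {"grip": -1,"tx": 0,"ty": 0,"tz": -2.5,"roll": -0.15},
  {"grip": -1,"tx": 0,"ty": 0,"tz": -2,"roll": -0.15},
  {"grip": -1,"tx": 0,"ty": 0,"tz": -1,"roll": -0.1},
])

```text
time: 8.6
tcp_pos: [569.8, -153.0, 586.6]
orientation: [-0.646, 0.763, 0.008, 0.016]
wrist_force: [0.1, 0.2, -2.4]
opening: 15.0
```

```bash
python3 st.py; python3 - <<'E'
from plan import *
p,M=cur(); d=np.array([203,-522,600])-p; print(d,M.T@d/10)
E
```

```text
8.6 q [-0.2695  0.353   0.6656  1.8782  0.0345 -1.6747] qv [-0.0052  0.1262  0.3833  0.2743 -0.0002 -0.9588] p [ 569.8277 -153.0269  586.571 ] z [ 0.0142  0.0318 -0.9994] y [-0.9863  0.1648 -0.0087] r 590.017690371331 F [ 0.1265  0.1738 -2.3602] op 14.983373098631409
[-366.8277352  -368.97311626   13.42898552] [42.36140753 30.08542989 -3.03626668]
```

Emit:
move_arm([
  {"grip": -1,"tx": 2.0,"ty": 1.3,"tz": 0,"roll": 0},
  {"grip": -1,"tx": 3.8,"ty": 2.6,"tz": 0,"roll": 0},
  {"grip": -1,"tx": 3.8,"ty": 2.6,"tz": 0,"roll": 0},
  {"grip": -1,"tx": 3.8,"ty": 2.6,"tz": 0,"roll": 0},
  {"grip": -1,"tx": 3.8,"ty": 2.6,"tz": 0,"roll": 0},
])

```text
time: 9.1
tcp_pos: [424.3, -303.4, 578.0]
orientation: [-0.644, 0.764, 0.009, 0.015]
wrist_force: [0.1, 0.2, -1.7]
opening: 14.7
```

Emit:
move_arm([
  {"grip": -1,"tx": 3.8,"ty": 2.6,"tz": 0,"roll": 0},
  {"grip": -1,"tx": 3.8,"ty": 2.6,"tz": 0,"roll": 0},
  {"grip": -1,"tx": 3.8,"ty": 2.6,"tz": 0,"roll": 0},
  {"grip": -1,"tx": 3.8,"ty": 2.6,"tz": 0,"roll": 0},
  {"grip": -1,"tx": 3.8,"ty": 2.6,"tz": 0,"roll": 0},
])

```text
time: 9.6
tcp_pos: [263.8, -468.6, 570.8]
orientation: [-0.644, 0.765, 0.008, 0.015]
wrist_force: [1.3, -0.8, -2.4]
opening: 14.6
```

Emit:
move_arm([
  {"grip": -1,"tx": 3,"ty": 2,"tz": -1,"roll": 0},
  {"grip": -1,"tx": 0,"ty": 0,"tz": -3,"roll": 0},
  {"grip": -1,"tx": 0,"ty": 0,"tz": -4,"roll": 0},
  {"grip": -1,"tx": 0,"ty": 0,"tz": -5,"roll": 0},
  {"grip": -1,"tx": 0,"ty": 0,"tz": -5,"roll": 0},
])

```text
time: 10.1
tcp_pos: [222.5, -463.6, 676.2]
orientation: [-0.643, 0.765, -0.033, 0.004]
wrist_force: [-0.1, 0.5, -1.6]
opening: 15.1
```

```bash
python3 st.py
```

```text
10.1 q [-1.1294  0.273   0.7852  2.0213  0.0255 -2.5276] qv [-0.0066 -0.3319  0.0411  0.0084  0.003  -0.0148] p [ 222.4789 -463.6152  676.189 ] z [ 0.0494 -0.0448 -0.9978] y [-0.9839  0.1697 -0.0564] r 514.2333366144902 F [-0.059   0.5139 -1.5735] op 15.098528234636587
```

```bash
python3 - <<'E'
from sim import *
np.set_printoptions(precision=3,suppress=True)
q0=np.array([.273,.7852,2.019])
for a in(0,20,40,60,80):
    q=q0.copy();o=[]
    for i in range(24):
        q=step(q,49*np.sin(np.radians(a)),-49*np.cos(np.radians(a)),550); o.append(fk(q))
    print(a,np.array(o)[[3,7,11,15,19,23]])
E
python3 - <<'E'
import sys;sys.path.insert(0,'.')
from plan import *
p,M=cur();u=np.array([p[0],p[1],0])/np.hypot(p[0],p[1]);print(M.T@u)
E
```

```text
0 [[462.503 742.4     1.356]
 [394.172 801.843   1.21 ]
 [313.202 851.835   1.068]
 [222.64  890.336   0.928]
 [125.301 915.969   0.79 ]
 [ 23.795 927.895   0.653]]
20 [[517.923 731.068   1.35 ]
 [491.169 787.01    1.202]
 [441.98  840.604   1.064]
 [376.408 888.733   0.933]
 [299.078 929.072   0.809]
 [213.499 960.041   0.688]]
40 [[572.163 708.905   1.357]
 [586.548 746.013   1.216]
 [569.106 787.488   1.092]
 [536.042 832.277   0.971]
 [491.749 878.778   0.85 ]
 [436.707 924.508   0.729]]
60 [[620.653 678.552   1.378]
 [671.871 682.93    1.253]
 [696.93  700.681   1.125]
 [705.937 733.721   0.993]
 [699.101 778.836   0.859]
 [676.695 832.349   0.725]]
80 [[659.138 644.533   1.411]
 [746.502 606.901   1.301]
 [809.34  588.068   1.175]
 [854.015 592.154   1.039]
 [881.348 617.484   0.899]
 [891.753 660.597   0.759]]
[ 0.81321794 -0.57866699  0.06181493]
```

Emit:
move_arm([
  {"grip": -1,"tx": 2.5,"ty": -1.8,"tz": -3.7,"roll": 0},
  {"grip": -1,"tx": 2.5,"ty": -1.8,"tz": -3.7,"roll": 0},
  {"grip": -1,"tx": 2.5,"ty": -1.8,"tz": -3.7,"roll": 0},
  {"grip": -1,"tx": 2.5,"ty": -1.8,"tz": -3.7,"roll": 0},
  {"grip": -1,"tx": 2.5,"ty": -1.8,"tz": -3.7,"roll": 0},
])

```text
time: 10.6
tcp_pos: [240.7, -504.7, 723.6]
orientation: [-0.639, 0.76, -0.12, -0.018]
wrist_force: [-0.1, 0.0, -2.9]
opening: 14.8
```

```bash
python3 st.py
```

```text
10.6 q [-1.1317  0.382   1.074   2.0214  0.0273 -2.5259] qv [-0.0072  0.1481  0.5172 -0.0008  0.0049  0.0124] p [ 240.7056 -504.6928  723.5869] z [ 0.1262 -0.2047 -0.9707] y [-0.9748  0.1559 -0.1596] r 559.1547802070673 F [-0.1087  0.0431 -2.8659] op 14.810216803354491
```

Emit:
move_arm([
  {"grip": -1,"tx": 2.5,"ty": -1.8,"tz": -3.7,"roll": 0},
  {"grip": -1,"tx": 2.5,"ty": -1.8,"tz": -3.7,"roll": 0},
  {"grip": -1,"tx": 2.5,"ty": -1.8,"tz": -3.7,"roll": 0},
  {"grip": -1,"tx": 2.5,"ty": -1.8,"tz": -3.7,"roll": 0},
  {"grip": -1,"tx": 2.5,"ty": -1.8,"tz": -3.7,"roll": 0},
])

```text
time: 11.1
tcp_pos: [236.1, -500.6, 780.3]
orientation: [-0.628, 0.749, -0.206, -0.039]
wrist_force: [0.9, -0.2, -2.9]
opening: 14.8
```

```bash
python3 st.py;  python3 pic.py side a5 200 0 640 400 1.5
```

```text
11.1 q [-1.1369  0.4142  1.2862  2.0214  0.0305 -2.5255] qv [-0.0127  0.0054  0.3651  0.0016  0.0071 -0.0048] p [ 236.0578 -500.5566  780.251 ] z [ 0.1996 -0.3581 -0.9121] y [-0.9576  0.1262 -0.2591] r 553.4259157710442 F [ 0.927  -0.2309 -2.93  ] op 14.809077180783094
```

View pics/a5.png

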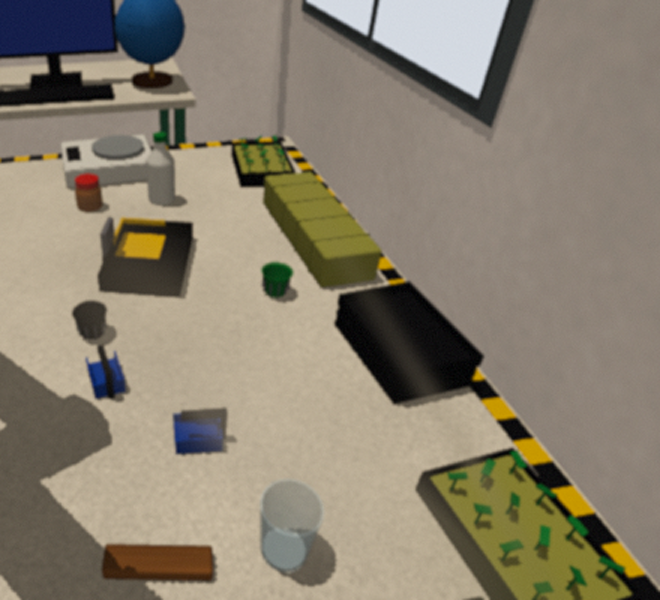

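Emit:
move_arm([
  {"grip": -1,"tx": 2.5,"ty": -1.8,"tz": -3.7,"roll": 0},
  {"grip": -1,"tx": 2.5,"ty": -1.8,"tz": -3.7,"roll": 0},
  {"grip": -1,"tx": 2.5,"ty": -1.8,"tz": -3.7,"roll": 0},
  {"grip": -1,"tx": 2.5,"ty": -1.8,"tz": -3.7,"roll": 0},
  {"grip": -1,"tx": 2.5,"ty": -1.8,"tz": -3.7,"roll": 0},
])

```text
time: 11.65
tcp_pos: [205.6, -446.1, 840.4]
orientation: [-0.617, 0.737, -0.271, -0.055]
wrist_force: [1.0, -1.7, -1.7]
opening: 14.8
```

Emit:
move_arm([
  {"grip": -1,"tx": 2.5,"ty": -1.8,"tz": -3.7,"roll": 0},
  {"grip": -1,"tx": 2.5,"ty": -1.8,"tz": -3.7,"roll": 0},
  {"grip": -1,"tx": 2.5,"ty": -1.8,"tz": -3.7,"roll": 0},
  {"grip": -1,"tx": 2.5,"ty": -1.8,"tz": -3.7,"roll": 0},
  {"grip": -1,"tx": 2.5,"ty": -1.8,"tz": -3.7,"roll": 0},
])

```text
time: 12.15
tcp_pos: [166.9, -374.5, 891.3]
orientation: [-0.605, 0.724, -0.323, -0.068]
wrist_force: [0.3, 0.7, -2.4]
opening: 14.8
```

```bash
python3 st.py
```

```text
12.15 q [-1.1673  0.2237  1.345   2.0205  0.053  -2.5408] qv [-0.0463 -0.2259  0.0001 -0.0013  0.0362 -0.0236] p [ 166.9225 -374.5005  891.3251] z [ 0.2927 -0.5507 -0.7817] y [-0.9207  0.0586 -0.386 ] r 410.0167438140814 F [ 0.2505  0.7147 -2.4295] op 14.827073543093551
```

Emit:
move_arm([
  {"grip": -1,"tx": 3.2,"ty": -2.3,"tz": -2.9,"roll": 0},
  {"grip": -1,"tx": 3.2,"ty": -2.3,"tz": -2.9,"roll": 0},
  {"grip": -1,"tx": 3.2,"ty": -2.3,"tz": -2.9,"roll": 0},
  {"grip": -1,"tx": 3.2,"ty": -2.3,"tz": -2.9,"roll": 0},
])

```text
time: 12.55
tcp_pos: [143.1, -336.1, 914.2]
orientation: [-0.599, 0.716, -0.351, -0.073]
wrist_force: [-0.4, 0.1, -2.2]
opening: 14.5
```

```bash
python3 st.py
```

```text
12.55 q [-1.1938  0.1647  1.3446  2.0204  0.0765 -2.5572] qv [-0.078  -0.1515  0.0021 -0.0002  0.0699 -0.049 ] p [ 143.0946 -336.0571  914.2487] z [ 0.3159 -0.5903 -0.7428] y [-0.9088  0.0364 -0.4156] r 365.25388969610435 F [-0.4218  0.1271 -2.222 ] op 14.517589521619872
```

```bash
cat > pour.py <<'E'
from h import *; from plan import *
p,M=cur()
def tl(l): l=np.array(l,float); return np.array([-(l[0]-5),l[1],155-(l[2]-80)])
def rollto(M,a): return M@R.from_euler('z',a).as_matrix()
# roll (about tool z) that makes tool x steepest down
aa=np.linspace(-3.3,3.3,1321); down=[rollto(M,a)[2,0] for a in aa]; a0=aa[np.argmin(down)]
mouth_t=w(TR,(10,-10,0))
def world(l,T,Mr): return T+Mr@tl(l)
def totray(P): return R.from_euler('z',-TR[2]).as_matrix()@(P-[TR[0],TR[1],0])
if __name__=="__main__":
    print('roll to pour',a0,'z',min(down), 'cur x dir',M[:,0])
    Mr=rollto(M,a0); T=mouth_t-Mr@tl((-50,0,22)); 
    pts=[(-50,s*37,z) for s in(-1,1) for z in(0,22,45)]+[(50,s*37,z) for s in(-1,1) for z in(0,45)]
    low=min(world(l,T,Mr)[2] for l in pts); T[2]+=52-low
    print('TCP at pour',T,'mouth z',world((-50,0,22),T,Mr)[2])
    for f in np.linspace(0,1,10):
        Mr=rollto(M,a0*f)
        print(round(a0*f,2),'x_z',Mr[2,0].round(2),'minz',min(world(l,T,Mr)[2] for l in pts).round(0),'mouth corners tray', totray(world((-50,-37,22),T,Mr)).round(0),totray(world((-50,37,22),T,Mr)).round(0), totray(world((50,37,0),T,Mr)).round(0))
E
python3 pour.py; python3 - <<'E'
import json,numpy as np
for l in open('log.txt'):
    d=json.loads(l)[0]; print(np.round(d[:9],3))
E
```

```text
roll to pour 2.4700000000000006 z -0.6695582234951226 cur x dir [-0.27 -0.81  0.52]
TCP at pour [513.5  265.43 263.42] mouth z 68.39108262266052
0.0 x_z 0.52 minz 50.0 mouth corners tray [ 70. -77. 149.] [  5. -94. 119.] [ 18. -19.  50.]
0.27 x_z 0.39 minz 51.0 mouth corners tray [ 55. -88. 147.] [ -7. -87. 107.] [30. -9. 51.]
0.55 x_z 0.23 minz 55.0 mouth corners tray [ 39. -95. 141.] [-15. -76.  95.] [44. -2. 55.]
0.82 x_z 0.05 minz 62.0 mouth corners tray [ 24. -97. 133.] [-19. -62.  83.] [58.  1. 62.]
1.1 x_z -0.13 minz 57.0 mouth corners tray [  9. -95. 122.] [-19. -47.  74.] [71.  1. 70.]
1.37 x_z -0.3 minz 50.0 mouth corners tray [ -4. -89. 111.] [-14. -31.  66.] [83. -3. 80.]
1.65 x_z -0.45 minz 46.0 mouth corners tray [-13. -80.  98.] [ -6. -16.  62.] [ 92. -10.  91.]
1.92 x_z -0.57 minz 45.0 mouth corners tray [-18. -67.  87.] [ 6. -2. 61.] [ 98. -21. 102.]
2.2 x_z -0.64 minz 47.0 mouth corners tray [-19. -52.  77.] [20.  9. 63.] [101. -33. 111.]
2.47 x_z -0.67 minz 52.0 mouth corners tray [-16. -36.  68.] [36. 16. 68.] [ 99. -47. 119.]
[  1.21    0.962   1.347   2.022   0.
[... 1238 characters left out ...]
000e-01  6.66000e-01  1.87800e+00  3.40000e-02
 -1.67500e+00  5.69828e+02 -1.53027e+02  5.86571e+02]
[-1.12900e+00  2.73000e-01  7.85000e-01  2.02100e+00  2.60000e-02
 -2.52800e+00  2.22479e+02 -4.63615e+02  6.76189e+02]
[-1.13200e+00  3.82000e-01  1.07400e+00  2.02100e+00  2.70000e-02
 -2.52600e+00  2.40706e+02 -5.04693e+02  7.23587e+02]
[-1.13700e+00  4.14000e-01  1.28600e+00  2.02100e+00  3.00000e-02
 -2.52600e+00  2.36058e+02 -5.00557e+02  7.80251e+02]
[-1.16700e+00  2.24000e-01  1.34500e+00  2.02000e+00  5.30000e-02
 -2.54100e+00  1.66923e+02 -3.74500e+02  8.91325e+02]
[-1.19400e+00  1.65000e-01  1.34500e+00  2.02000e+00  7.70000e-02
 -2.55700e+00  1.43095e+02 -3.36057e+02  9.14249e+02]
```

```bash
python3 - <<'E'
from plan import *
p,M=cur()
for a,b in(((143,-336,914),(450,-250,700)),((450,-250,700),(515,265,560)),((515,265,560),(513.5,265.4,278))):
    d=np.subtract(b,a); print(np.linalg.norm(d), (M.T@d/10).round(2))
E
```

```text
383.98046825326935 [-26.53 -18.69  20.52]
537.633704300614 [-50.65   1.79 -17.95]
282.0042730172718 [-14.8   11.86  20.87]
```

Emit:
move_arm([
  {"grip": -1,"tx": -1.5,"ty": -1.1,"tz": 1.2,"roll": 0},
  {"grip": -1,"tx": -2.5,"ty": -1.8,"tz": 2.0,"roll": 0},
  {"grip": -1,"tx": -3.2,"ty": -2.2,"tz": 2.5,"roll": 0},
  {"grip": -1,"tx": -3.2,"ty": -2.2,"tz": 2.5,"roll": 0},
  {"grip": -1,"tx": -3.2,"ty": -2.2,"tz": 2.5,"roll": 0},
])

```text
time: 13.05
tcp_pos: [297.7, -293.3, 805.2]
orientation: [-0.599, 0.716, -0.351, -0.073]
wrist_force: [0.2, -1.7, -1.2]
opening: 14.5
```

```bash
python3 st.py
```

```text
13.05 q [-0.7067 -0.1202  0.5353  1.5276 -0.2461 -2.1893] qv [ 0.9802 -0.11   -0.93   -0.648  -0.6315  0.76  ] p [ 297.6876 -293.304   805.1522] z [ 0.3162 -0.5904 -0.7426] y [-0.9087  0.0365 -0.4159] r 417.9056097803812 F [ 0.1602 -1.7389 -1.2035] op 14.501141216010627
```

Emit:
move_arm([
  {"grip": -1,"tx": -3.2,"ty": -2.2,"tz": 2.5,"roll": 0},
  {"grip": -1,"tx": -3.2,"ty": -2.2,"tz": 2.5,"roll": 0},
  {"grip": -1,"tx": -3.2,"ty": -2.2,"tz": 2.5,"roll": 0},
  {"grip": -1,"tx": -3.2,"ty": -2.2,"tz": 2.0,"roll": 0},
  {"grip": -1,"tx": -3.0,"ty": -1,"tz": 0.5,"roll": 0},
])

```text
time: 13.55
tcp_pos: [463.8, -229.4, 685.7]
orientation: [-0.6, 0.716, -0.349, -0.074]
wrist_force: [-0.4, -0.7, -2.6]
opening: 15.0
```

```bash
python3 st.py; python3 - <<'E'
from plan import *
p,M=cur()
for b in((515,265,560),(513.5,265.4,378)):
    d=b-p; print(np.linalg.norm(d), (M.T@d/10).round(2))
E
```

```text
13.55 q [-0.3548 -0.0509  0.2898  1.3234 -0.4583 -1.8905] qv [ 0.5887  0.0587 -0.2447 -0.084  -0.3415  0.5288] p [ 463.7637 -229.4204  685.6579] z [ 0.3128 -0.5877 -0.7462] y [-0.9109  0.0369 -0.4109] r 517.4075206231978 F [-0.3724 -0.6916 -2.6143] op 15.04265400971395
512.7051923326973 [-47.92   2.32 -18.08]
584.7857184757365 [-57.45   9.94  -4.57]
```

Emit:
move_arm([
  {"grip": -1,"tx": -4.4,"ty": 0.7,"tz": -0.4,"roll": 0},
  {"grip": -1,"tx": -4.6,"ty": 0.8,"tz": -0.4,"roll": 0},
  {"grip": -1,"tx": -4.6,"ty": 0.8,"tz": -0.4,"roll": 0},
  {"grip": -1,"tx": -4.6,"ty": 0.8,"tz": -0.4,"roll": 0},
  {"grip": -1,"tx": -4.6,"ty": 0.8,"tz": -0.4,"roll": 0},
])

```text
time: 14.05
tcp_pos: [480.7, -31.1, 567.5]
orientation: [-0.599, 0.716, -0.351, -0.073]
wrist_force: [0.2, 0.2, -2.9]
opening: 14.6
```

Emit:
move_arm([
  {"grip": -1,"tx": -4.6,"ty": 0.8,"tz": -0.4,"roll": 0},
  {"grip": -1,"tx": -4.6,"ty": 0.8,"tz": -0.4,"roll": 0},
  {"grip": -1,"tx": -4.6,"ty": 0.8,"tz": -0.4,"roll": 0},
  {"grip": -1,"tx": -4.6,"ty": 0.8,"tz": -0.4,"roll": 0},
  {"grip": -1,"tx": -4.6,"ty": 0.8,"tz": -0.4,"roll": 0},
])

```text
time: 14.55
tcp_pos: [500.9, 167.8, 445.0]
orientation: [-0.599, 0.716, -0.35, -0.073]
wrist_force: [0.4, -0.6, -1.8]
opening: 14.7
```

Emit:
move_arm([
  {"grip": -1,"tx": -3.5,"ty": 0.6,"tz": -0.4,"roll": 0},
  {"grip": -1,"tx": -2,"ty": 0.5,"tz": 0,"roll": 0},
  {"grip": -1,"tx": 0,"ty": 0,"tz": 0,"roll": 0},
])

```text
time: 14.85
tcp_pos: [504.9, 215.4, 412.4]
orientation: [-0.601, 0.715, -0.35, -0.075]
wrist_force: [0.3, -0.6, -3.1]
opening: 14.7
```

```bash
python3 st.py; python3 pour.py; python3 pic.py side a6 180 0 480 300 2;python3 pic.py top a7 150 100 450 300 2.5
```

```text
14.85 q [ 0.5521  0.1864 -0.0199  1.4218 -0.7295 -0.8233] qv [-0.0368 -0.045   0.0189  0.0197 -0.0308 -0.0213] p [504.9058 215.414  412.4316] z [ 0.3132 -0.5899 -0.7443] y [-0.9113  0.0339 -0.4104] r 548.9380951076373 F [ 0.256  -0.6238 -3.0683] op 14.662016710507876
roll to pour 2.4800000000000004 z -0.667876209170716 cur x dir [-0.27 -0.81  0.53]
TCP at pour [513.9  265.14 263.64] mouth z 68.37685490862177
0.0 x_z 0.53 minz 50.0 mouth corners tray [ 70. -77. 149.] [  5. -94. 119.] [ 18. -20.  50.]
0.28 x_z 0.4 minz 51.0 mouth corners tray [ 55. -88. 147.] [ -7. -87. 107.] [ 30. -10.  51.]
0.55 x_z 0.23 minz 55.0 mouth corners tray [ 39. -95. 141.] [-15. -76.  95.] [43. -2. 55.]
0.83 x_z 0.05 minz 62.0 mouth corners tray [ 23. -97. 133.] [-19. -63.  84.] [58.  1. 62.]
1.1 x_z -0.13 minz 57.0 mouth corners tray [  9. -96. 122.] [-19. -47.  74.] [71.  1. 70.]
1.38 x_z -0.3 minz 50.0 mouth corners tray [ -4. -90. 111.] [-15. -31.  66.] [83. -3. 80.]
1.65 x_z -0.45 minz 46.0 mouth corners tray [-13. -80.  98.] [ -6. -16.  62.] [ 92. -11.  91.]
1.93 x_z -0.57 minz 45.0 mouth corners tray [-19. -67.  87.] [ 6. -2. 61.] [ 98. -21. 101.]
2.2 x_z -0.64 minz 47.0 mouth corners tray [-20. -52.  76.] [21.  9. 63.] [100. -34. 111.]
2.48 x_z -0.67 minz 52.0 mouth corners tray [-16. -36.  68.] [36. 16. 68.] [ 99. -48. 119.]
```

View pics/a6.png

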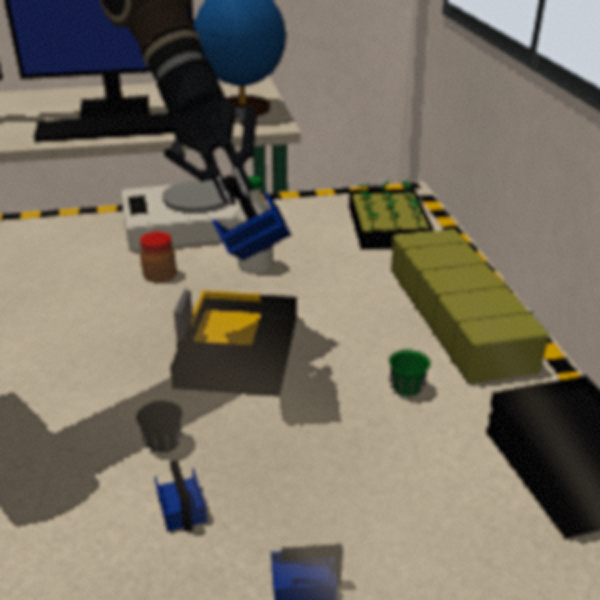

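View pics/a7.png

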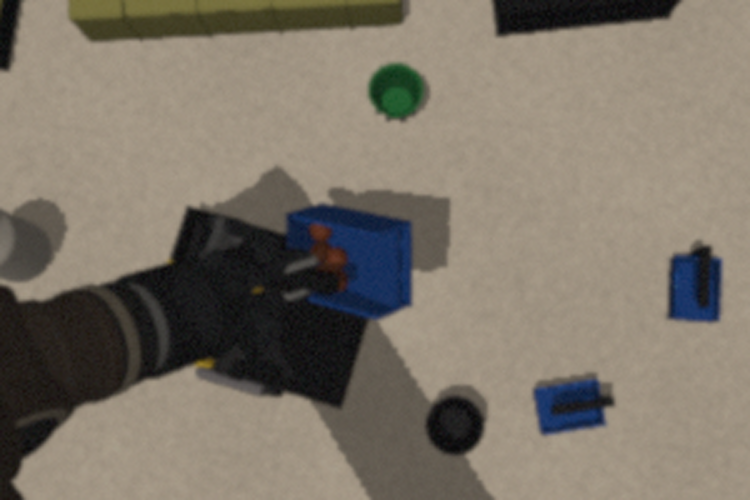

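```bash
python3 - <<'E'
from plan import *
p,M=cur(); d=np.array([514,265,280])-p; print(np.linalg.norm(d),(M.T@d/10).round(2))
E
```

```text
145.1581110620619 [-11.52   4.96   7.31]
```

Emit:
move_arm([
  {"grip": -1,"tx": -2.4,"ty": 1.0,"tz": 1.5,"roll": 0},
  {"grip": -1,"tx": -3.2,"ty": 1.4,"tz": 2.1,"roll": 0},
  {"grip": -1,"tx": -3.2,"ty": 1.4,"tz": 2.1,"roll": 0},
  {"grip": -1,"tx": -2.7,"ty": 1.2,"tz": 1.6,"roll": 0},
  {"grip": -1,"tx": 0,"ty": 0,"tz": 0,"roll": 0},
])

```text
time: 15.45
tcp_pos: [513.1, 264.2, 277.1]
orientation: [-0.599, 0.716, -0.35, -0.076]
wrist_force: [0.1, -1.1, -2.9]
opening: 14.8
```

```bash
python3 st.py; python3 - <<'E'
from plan import *
p,M=cur(); d=np.array([514,265,280])-p; print(np.linalg.norm(d),(M.T@d/10).round(2))
E
python3 pic.py side a8 180 60 400 240 3
```

```text
15.45 q [ 0.6162  0.3087 -0.1644  1.2151 -0.7247 -0.7336] qv [-0.0146 -0.0515  0.0623  0.0688 -0.0412 -0.0266] p [513.1161 264.211  277.0686] z [ 0.3115 -0.5917 -0.7436] y [-0.9111  0.0362 -0.4105] r 577.1443384827571 F [ 0.1012 -1.1483 -2.9493] op 14.83606056542474
3.1617608254294773 [ 0.07 -0.2  -0.24]
```

View pics/a8.png

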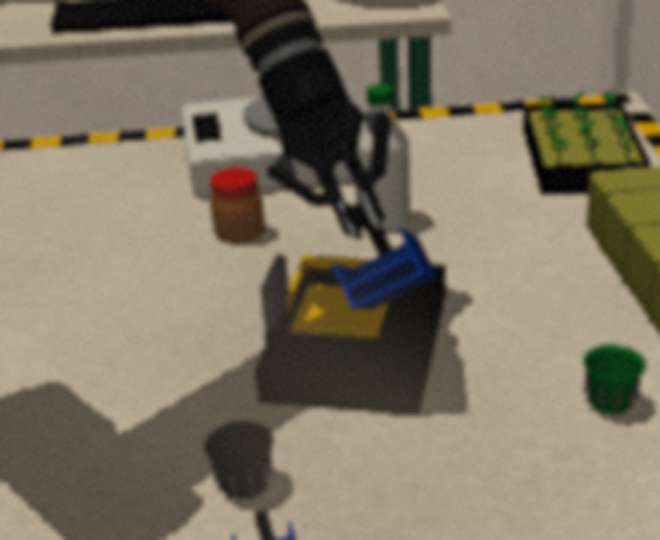

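Emit:
move_arm([
  {"grip": -1,"tx": 0,"ty": -0.2,"tz": -0.3,"roll": 0.1},
  {"grip": -1,"tx": 0,"ty": 0,"tz": 0,"roll": 0.15},
  {"grip": -1,"tx": 0,"ty": 0,"tz": 0,"roll": 0.15},
  {"grip": -1,"tx": 0,"ty": 0,"tz": 0,"roll": 0.15},
  {"grip": -1,"tx": 0,"ty": 0,"tz": 0,"roll": 0.15},
])

```text
time: 16.0
tcp_pos: [515.2, 265.5, 287.2]
orientation: [-0.313, 0.88, -0.354, 0.055]
wrist_force: [-0.2, 0.6, -1.5]
opening: 14.5
```

Emit:
move_arm([
  {"grip": -1,"tx": 0,"ty": 0,"tz": 0,"roll": 0.12},
  {"grip": -1,"tx": 0,"ty": 0,"tz": 0,"roll": 0.12},
  {"grip": -1,"tx": 0,"ty": 0,"tz": 0,"roll": 0.12},
  {"grip": -1,"tx": 0,"ty": 0,"tz": 0,"roll": 0.12},
  {"grip": -1,"tx": 0,"ty": 0,"tz": 0,"roll": 0.12},
])

```text
time: 16.5
tcp_pos: [515.2, 265.5, 287.2]
orientation: [-0.039, 0.933, -0.322, 0.157]
wrist_force: [0.8, -0.1, -2.4]
opening: 14.8
```

```bash
python3 st.py; python3 pour.py|head -2
python3 pic.py side a9 180 60 400 240 3
```

```text
16.5 q [ 0.6162  0.3037 -0.1479  1.2274 -0.7266  0.5729] qv [-0.0009  0.0001 -0.0012  0.0007  0.0014  1.1852] p [515.2165 265.493  287.2307] z [ 0.3181 -0.5888 -0.7431] y [ 0.0275  0.7892 -0.6136] r 579.5986488139804 F [ 0.7832 -0.1458 -2.4326] op 14.806494676300922
roll to pour 1.1600000000000001 z -0.6692348685293862 cur x dir [-0.95 -0.17 -0.27]
TCP at pour [513.1  265.12 263.43] mouth z 68.3481477015628
```

View pics/a9.png

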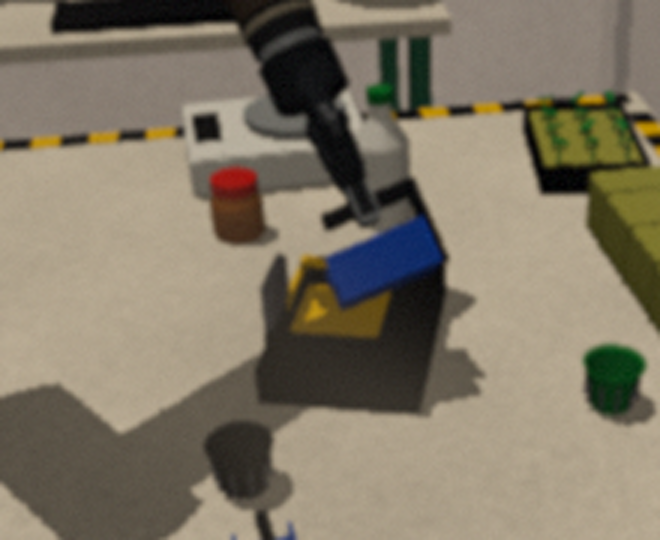

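Emit:
move_arm([
  {"grip": -1,"tx": 0.3,"ty": 0.3,"tz": 0.4,"roll": 0.1},
  {"grip": -1,"tx": 0,"ty": 0,"tz": 0,"roll": 0.1},
  {"grip": -1,"tx": 0,"ty": 0,"tz": 0,"roll": 0.1},
  {"grip": -1,"tx": 0,"ty": 0,"tz": 0,"roll": 0.1},
  {"grip": -1,"tx": 0,"ty": 0,"tz": 0,"roll": 0.1},
])

```text
time: 17.05
tcp_pos: [513.6, 265.1, 280.9]
orientation: [0.191, 0.914, -0.274, 0.231]
wrist_force: [0.0, -0.5, -2.5]
opening: 14.7
```

Emit:
move_arm([
  {"grip": -1,"tx": 0,"ty": 0,"tz": 0,"roll": 0.1},
  {"grip": -1,"tx": 0,"ty": 0,"tz": 0,"roll": 0.1},
  {"grip": -1,"tx": 0,"ty": 0,"tz": 0,"roll": 0.1},
  {"grip": -1,"tx": 0,"ty": 0,"tz": 0,"roll": 0.1},
  {"grip": -1,"tx": 0,"ty": 0,"tz": 0,"roll": 0.1},
])

```text
time: 17.55
tcp_pos: [513.6, 265.2, 281.1]
orientation: [0.411, 0.838, -0.208, 0.292]
wrist_force: [0.9, 1.5, -1.7]
opening: 14.3
```

Emit:
move_arm([
  {"grip": -1,"tx": 0,"ty": 0,"tz": 0,"roll": 0.1},
  {"grip": -1,"tx": 0,"ty": 0,"tz": 0,"roll": 0.05},
  {"grip": -1,"tx": 0,"ty": 0,"tz": 0,"roll": 0},
])

```text
time: 17.85
tcp_pos: [513.6, 265.3, 280.8]
orientation: [0.471, 0.806, -0.187, 0.306]
wrist_force: [1.0, -0.7, -1.4]
opening: 14.6
```

```bash
python3 st.py
python3 pic.py side b1 180 60 400 240 3;  python3 pic.py top b2 180 150 380 300 4
```

```text
17.85 q [ 0.6176  0.3051 -0.1609  1.2149 -0.7265  1.7175] qv [ 0.0034  0.0059 -0.0049 -0.0051  0.0034 -0.0367] p [513.5734 265.275  280.7711] z [ 0.3177 -0.5891 -0.743 ] y [ 0.8736  0.4865 -0.0122] r 578.0384822536332 F [ 0.9758 -0.652  -1.43  ] op 14.647258110600557
```

View pics/b1.png

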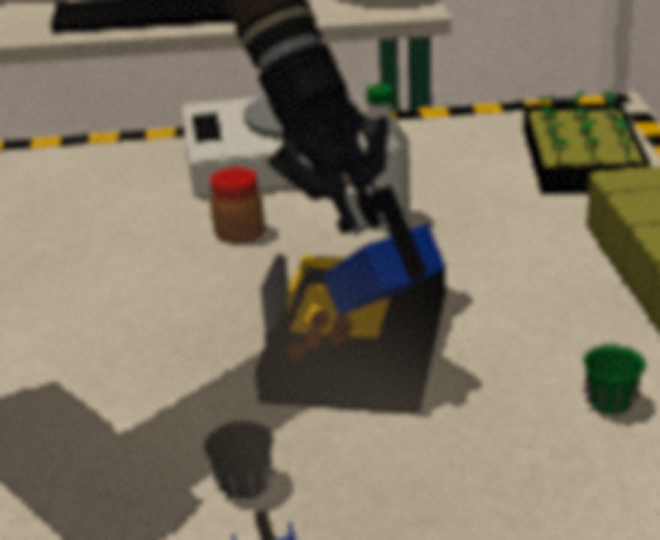

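View pics/b2.png

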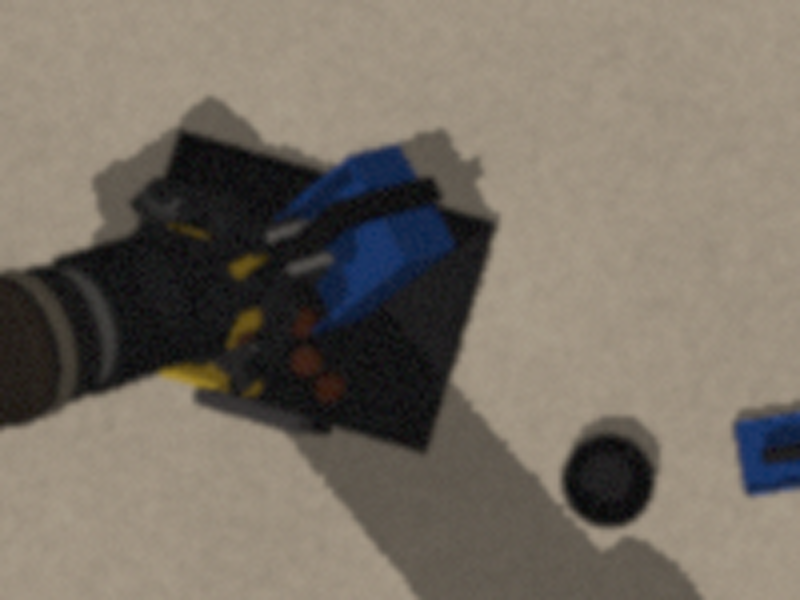

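```bash
python3 - <<'E'
from plan import *
p,M=cur(); print((M.T@[0,0,15]).round(2))
E
```

```text
[-10.04  -0.2  -11.15]
```

Emit:
move_arm([
  {"grip": -1,"tx": -1.5,"ty": 0,"tz": -1.7,"roll": 0},
  {"grip": -1,"tx": -2.5,"ty": 0,"tz": -2.8,"roll": 0},
  {"grip": -1,"tx": -2.5,"ty": 0,"tz": -2.8,"roll": 0},
  {"grip": -1,"tx": -2.5,"ty": 0,"tz": -2.8,"roll": 0},
  {"grip": -1,"tx": 0,"ty": 0,"tz": 0,"roll": 0},
])

```text
time: 18.45
tcp_pos: [514.8, 267.3, 420.1]
orientation: [0.472, 0.806, -0.184, 0.308]
wrist_force: [-0.0, 0.0, -0.4]
opening: 14.6
```

```bash
python3 st.py
python3 pic.py side b3 180 40 400 220 3;  python3 pic.py top b4 180 150 380 300 4
```

```text
18.45 q [ 0.6194  0.2687  0.0989  1.506  -0.7274  1.7187] qv [ 0.0004  0.0286 -0.0996 -0.0795  0.0312  0.0026] p [514.7606 267.2817 420.0616] z [ 0.3223 -0.5868 -0.7428] y [ 0.8732  0.4873 -0.0061] r 580.0155262658367 F [-0.0444  0.0133 -0.3727] op 14.64241772870442
```

View pics/b3.png

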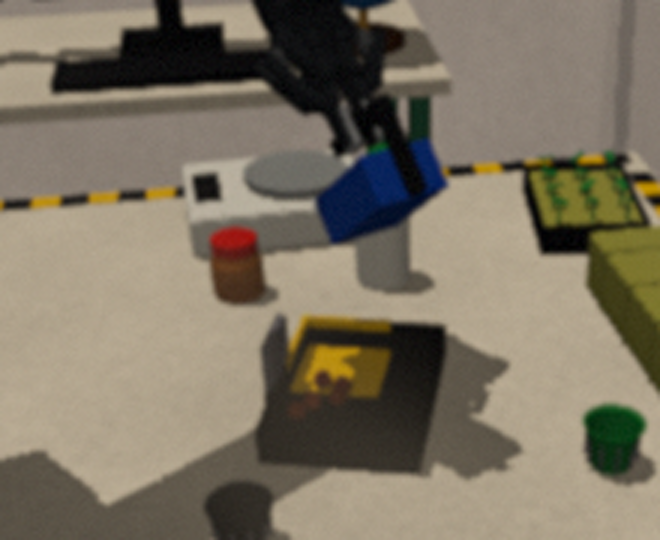

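View pics/b4.png

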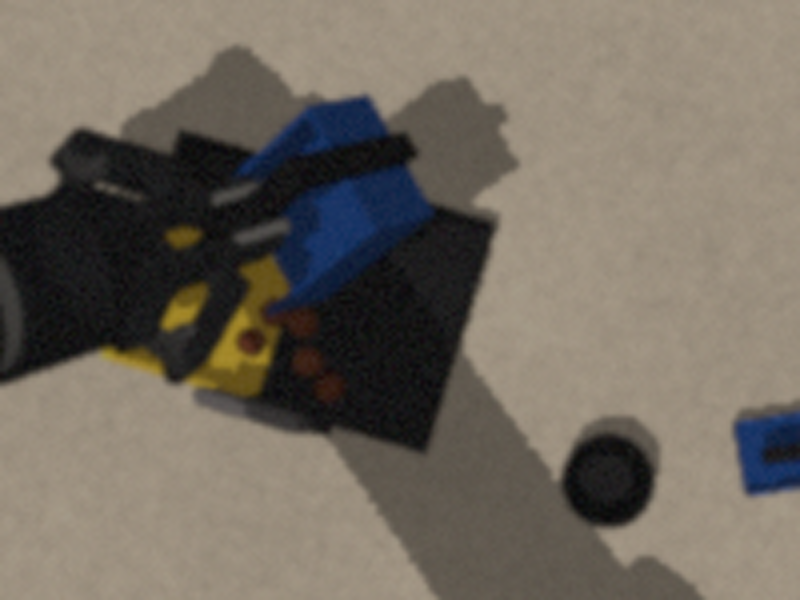

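```bash
python3 pic.py side b5 255 135 340 205 9;  python3 pic.py top b6 230 205 275 255 11
```

```text
(no output)
```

View pics/b5.png

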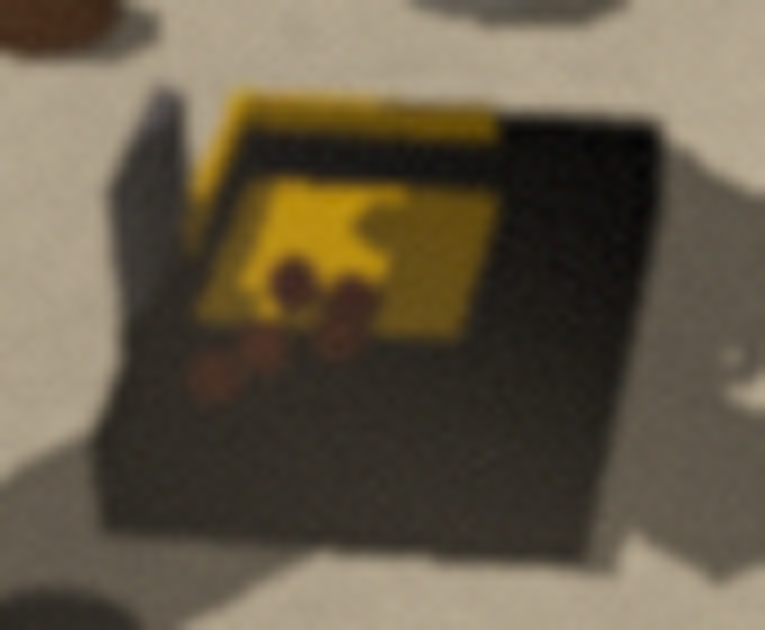

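View pics/b6.png

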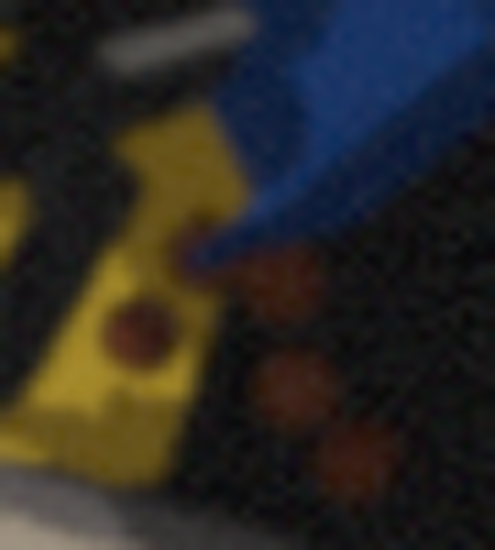

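```bash
python3 - <<'E'
from sim import *
np.set_printoptions(precision=3,suppress=True)
def ik(r,z,t):
    for q0 in([0,0,1.8],[.5,.5,1.5],[-.5,-.8,1.8],[.9,.5,1]):
        s=least_squares(lambda x:(fk(x)-[r,z,t])*[1,1,500],np.clip(q0,lo+.01,hi-.01),bounds=(lo,hi))
        if s.cost<1: return s.x
for r in(250,350,450,550,650):
  for z in(300,400,500,600):
    q=ik(r,z,2.31)
    if q is None: continue
    for a in(0,30,60):
        qq=q.copy();o=[]
        for i in range(25):
            d=np.radians(a);tt=fk(qq)[2]; dr,dz=49*np.sin(d),49*np.cos(d)
            qq=step(qq,dr*np.sin(tt)+dz*np.cos(tt),dr*np.cos(tt)-dz*np.sin(tt),550);o.append(fk(qq))
        o=np.array(o);print(r,z,q,a,'pitch',o[[5,10,15,20,24],2],o[-1,:2],qq)
E
```

```text
250 300 [ 0.015 -0.551  1.744] 0 pitch [2.185 1.996 1.799 1.595 1.43 ] [329.408 723.067] [-0.074  0.516  2.02 ]
250 300 [ 0.015 -0.551  1.744] 30 pitch [2.197 2.004 1.803 1.602 1.448] [627.926 650.695] [0.508 1.08  2.02 ]
250 300 [ 0.015 -0.551  1.744] 60 pitch [2.252 2.076 1.887 1.708 1.583] [828.152 409.316] [0.977 1.35  1.956]
250 400 [-0.038 -0.377  1.972] 0 pitch [2.109 1.917 1.716 1.511 1.347] [333.571 754.378] [-0.056  0.618  2.02 ]
250 400 [-0.038 -0.377  1.972] 30 pitch [2.122 1.929 1.729 1.53  1.381] [628.625 673.046] [0.518 1.157 2.02 ]
250 400 [-0.038 -0.377  1.972] 60 pitch [2.179 2.007 1.822 1.647 1.524] [829.146 432.164] [0.95  1.35  1.924]
350 300 [ 0.197 -0.345  1.768] 0 pitch [2.172 1.975 1.772 1.567 1.402] [353.391 734.915] [-0.026  0.593  2.02 ]
350 300 [ 0.197 -0.345  1.768] 30 pitch [2.172 1.97  1.766 1.567 1.418] [649.589 648.289] [0.559 1.161 2.02 ]
350 300 [ 0.197 -0.345  1.768] 60 pitch [2.213 2.025 1.836 1.668 1.543] [845.451 399.461] [0.989 1.35  1.903]
350 400 [ 0.149 -0.177  1.984] 0 pitch [2.092 1.893 1.689 1.482 1.318] [354.468 765.462] [-0.012  0.69  
[... 171 characters left out ...]
1.773 1.609 1.482] [847.   423.14] [0.962 1.35  1.871]
450 300 [ 0.375 -0.105  1.829] 0 pitch [2.151 1.951 1.746 1.54  1.375] [377.884 744.597] [0.024 0.668 2.02 ]
450 300 [ 0.375 -0.105  1.829] 30 pitch [2.137 1.931 1.727 1.533 1.39 ] [668.293 645.25 ] [0.605 1.235 2.02 ]
450 300 [ 0.375 -0.105  1.829] 60 pitch [2.165 1.971 1.787 1.628 1.5  ] [862.595 390.89 ] [1.   1.35 1.85]
550 300 [0.562 0.182 1.93 ] 0 pitch [2.121 1.923 1.718 1.513 1.35 ] [401.561 752.657] [0.072 0.742 2.02 ]
550 300 [0.562 0.182 1.93 ] 30 pitch [2.094 1.889 1.689 1.501 1.364] [683.655 642.375] [0.645 1.301 2.02 ]
550 300 [0.562 0.182 1.93 ] 60 pitch [2.11  1.917 1.742 1.587 1.456] [879.582 383.664] [1.01  1.35  1.796]
```

Emit:
move_arm([
  {"grip": -1,"tx": 0,"ty": 0,"tz": -2,"roll": -0.1},
  {"grip": -1,"tx": 0,"ty": 0,"tz": -3,"roll": -0.15},
  {"grip": -1,"tx": 0,"ty": 0,"tz": -3,"roll": -0.15},
  {"grip": -1,"tx": 0,"ty": 0,"tz": -3,"roll": -0.15},
  {"grip": -1,"tx": 0,"ty": 0,"tz": -2,"roll": -0.15},
])

```text
time: 19.15
tcp_pos: [472.9, 345.2, 509.8]
orientation: [0.162, 0.919, -0.282, 0.221]
wrist_force: [0.6, 0.1, -1.6]
opening: 14.9
```

Emit:
move_arm([
  {"grip": -1,"tx": 0,"ty": 0,"tz": 0,"roll": -0.15},
  {"grip": -1,"tx": 0,"ty": 0,"tz": 0,"roll": -0.1},
  {"grip": -1,"tx": 0,"ty": 0,"tz": 0,"roll": 0},
])

```text
time: 19.45
tcp_pos: [473.5, 344.7, 508.4]
orientation: [0.049, 0.932, -0.307, 0.185]
wrist_force: [0.6, -0.1, -1.2]
opening: 14.3
```

```bash
python3 st.py; python3 - <<'E'
from plan import *
p,M=cur(); A=np.array([160,470,490]);B=np.array([-200,390,420])
print((M.T@(A-p)/10).round(2),np.linalg.norm(A-p),(M.T@(B-A)/10).round(2),np.linalg.norm(B-A), M.T@[0,0,1])
E
```

```text
19.45 q [ 0.7639  0.3685  0.4221  1.8646 -0.7004  0.9574] qv [-0.0066 -0.0032  0.0006  0.0007 -0.      0.0917] p [473.5331 344.6553 508.4307] z [ 0.3145 -0.5912 -0.7426] y [ 0.2054  0.8062 -0.5548] r 585.6798649709849 F [ 0.5899 -0.0649 -1.2054] op 14.290319565019615
[ 29.47   4.69 -15.9 ] 338.1626924158617 [36.16 -9.96 -1.4 ] 375.3664875824692 [-0.37500723 -0.55483856 -0.74264645]
```

Emit:
move_arm([
  {"grip": -1,"tx": 2.5,"ty": 0.4,"tz": -1.3,"roll": 0},
  {"grip": -1,"tx": 4.2,"ty": 0.7,"tz": -2.3,"roll": 0},
  {"grip": -1,"tx": 4.2,"ty": 0.7,"tz": -2.3,"roll": 0},
  {"grip": -1,"tx": 4.2,"ty": 0.7,"tz": -2.3,"roll": 0},
  {"grip": -1,"tx": 4.2,"ty": 0.7,"tz": -2.3,"roll": 0},
])

```text
time: 19.95
tcp_pos: [267.8, 424.3, 490.2]
orientation: [0.05, 0.933, -0.303, 0.188]
wrist_force: [0.5, 1.4, -2.3]
opening: 14.8
```

Emit:
move_arm([
  {"grip": -1,"tx": 4.2,"ty": 0.7,"tz": -2.3,"roll": 0},
  {"grip": -1,"tx": 4.2,"ty": 0.7,"tz": -2.3,"roll": 0},
  {"grip": -1,"tx": 4.5,"ty": -0.5,"tz": -1,"roll": 0},
  {"grip": -1,"tx": 4.5,"ty": -1.2,"tz": -0.2,"roll": 0},
  {"grip": -1,"tx": 4.5,"ty": -1.2,"tz": -0.2,"roll": 0},
])

```text
time: 20.45
tcp_pos: [47.2, 428.3, 438.5]
orientation: [0.047, 0.936, -0.292, 0.19]
wrist_force: [-0.5, 0.3, -1.4]
opening: 14.9
```

```bash
python3 st.py; python3 - <<'E'
from plan import *
p,M=cur(); B=np.array([-200,390,420])
print((M.T@(B-p)/10).round(2),np.linalg.norm(B-p))
E
```

```text
20.45 q [ 1.5567  0.2413  0.046   2.0126 -0.3436  1.7717] qv [ 0.8761 -0.1797 -0.4815 -0.0354  0.5112  0.7573] p [ 47.1811 428.2573 438.4751] z [ 0.3289 -0.5648 -0.7568] y [ 0.1995  0.8249 -0.5289] r 430.8484502104397 F [-0.5092  0.3253 -1.417 ] op 14.932496284083893
[23.61 -7.11 -4.57] 250.80563076815494
```

Emit:
move_arm([
  {"grip": -1,"tx": 4.6,"ty": -1.4,"tz": -0.8,"roll": 0},
  {"grip": -1,"tx": 4.6,"ty": -1.4,"tz": -0.8,"roll": 0},
  {"grip": -1,"tx": 4.6,"ty": -1.4,"tz": -0.8,"roll": 0},
  {"grip": -1,"tx": 4.6,"ty": -1.4,"tz": -0.8,"roll": 0},
  {"grip": -1,"tx": 4.0,"ty": -1.4,"tz": -0.8,"roll": 0},
])

```text
time: 20.95
tcp_pos: [-185.1, 384.2, 411.9]
orientation: [0.047, 0.937, -0.288, 0.19]
wrist_force: [1.0, 1.3, -1.6]
opening: 15.1
```

```bash
python3 st.py; python3 - <<'E'
from plan import *
p,M=cur(); print('lean az',np.arctan2(M[1,2],M[0,2])+np.pi,'az',np.arctan2(p[1],p[0]),'lean',np.arccos(-M[2,2]))
print(M.T@[0,0,1], M.T@(np.array([p[0],p[1],0])/np.hypot(p[0],p[1])))
E
```

```text
20.95 q [ 2.0328  0.2748  0.0193  2.019  -0.0453  2.1488] qv [0.8256 0.185  0.1621 0.0001 0.5251 0.6255] p [-185.1332  384.1977  411.889 ] z [ 0.3287 -0.5584 -0.7617] y [ 0.1968  0.8293 -0.5231] r 426.4764861461394 F [ 1.0226  1.2505 -1.6303] op 15.11688574086973
lean az 2.1027445251511243 az 2.0198346444425885 lean 0.7049177274426776
[-0.38242484 -0.52308496 -0.76166486] [ 0.38112769  0.66163028 -0.64574535]
```

Emit:
move_arm([
  {"grip": -1,"tx": -0.5,"ty": -2.5,"tz": -3.7,"roll": 0},
  {"grip": -1,"tx": -1.8,"ty": -2.5,"tz": -3.8,"roll": 0},
  {"grip": -1,"tx": -1.7,"ty": -2.4,"tz": -3.9,"roll": 0},
  {"grip": -1,"tx": -1.6,"ty": -2.2,"tz": -4.0,"roll": 0},
  {"grip": -1,"tx": -1.5,"ty": -2.1,"tz": -4.1,"roll": 0},
])

```text
time: 21.45
tcp_pos: [-168.4, 340.1, 473.4]
orientation: [0.046, 0.961, -0.227, 0.153]
wrist_force: [-0.8, -0.9, -1.8]
opening: 14.9
```

```bash
cat > lean.py <<'E'
from plan import *
p,M=cur(); print('lean az(opp)',np.arctan2(M[1,2],M[0,2])+np.pi,'az',np.arctan2(p[1],p[0]),'lean',np.arccos(-M[2,2]))
print('up',4.9*M.T@[0,0,1],'out', M.T@(np.array([p[0],p[1],0])/np.hypot(p[0],p[1])))
E
python3 st.py;python3 lean.py
```

```text
21.45 q [ 2.043   0.121   0.0167  2.0202 -0.0388  2.1503] qv [-0.0121 -0.2593  0.047  -0.0002 -0.005  -0.0268] p [-168.3822  340.1141  473.4006] z [ 0.2735 -0.4502 -0.85  ] y [ 0.1585  0.8927 -0.4219] r 379.5130990061986 F [-0.8196 -0.8647 -1.7532] op 14.865925751347815
lean az(opp) 2.116735685703611 az 2.0304967476346674 lean 0.55483876243407
up [-1.54616037 -2.06706539 -4.16492842] out [ 0.43825472  0.72970326 -0.5248485 ]
```

Emit:
move_arm([
  {"grip": -1,"tx": -0.5,"ty": -0.6,"tz": -4.8,"roll": 0},
  {"grip": -1,"tx": -0.4,"ty": -0.5,"tz": -4.8,"roll": 0},
  {"grip": -1,"tx": -0.3,"ty": -0.4,"tz": -4.8,"roll": 0},
  {"grip": -1,"tx": -0.3,"ty": -0.3,"tz": -4.8,"roll": 0},
  {"grip": -1,"tx": -0.2,"ty": -0.2,"tz": -4.8,"roll": 0},
])

```text
time: 21.95
tcp_pos: [-188.7, 378.6, 523.2]
orientation: [0.046, 0.979, -0.161, 0.115]
wrist_force: [0.2, 0.4, -2.4]
opening: 14.5
```

```bash
python3 st.py;python3 lean.py
```

```text
21.95 q [ 2.0444  0.1523  0.2058  2.0202 -0.0391  2.1455] qv [ 0.0058  0.0464  0.3751 -0.0011  0.0004 -0.0079] p [-188.6916  378.5974  523.1772] z [ 0.2105 -0.3251 -0.922 ] y [ 0.1264  0.9442 -0.3041] r 423.0136415948477 F [ 0.1643  0.3949 -2.3894] op 14.508269919768525
lean az(opp) 2.1454299635855585 az 2.033160346112732 lean 0.3976693805737348
up [-1.17524833 -1.4898914  -4.51763378] out [ 0.47944068  0.78869547 -0.38483254]
```

Emit:
move_arm([
  {"grip": -1,"tx": -0.2,"ty": -0.2,"tz": -4.8,"roll": 0},
  {"grip": -1,"tx": -0.1,"ty": -0.1,"tz": -4.8,"roll": 0},
  {"grip": -1,"tx": 0,"ty": 0,"tz": -4.8,"roll": 0},
  {"grip": -1,"tx": 0,"ty": 0,"tz": -4.8,"roll": 0},
  {"grip": -1,"tx": 0,"ty": 0,"tz": -4.8,"roll": 0},
])

```text
time: 22.45
tcp_pos: [-201.0, 395.6, 583.4]
orientation: [0.045, 0.993, -0.087, 0.073]
wrist_force: [0.7, 0.3, -1.7]
opening: 14.6
```

```bash
python3 st.py;python3 lean.py
```

```text
22.45 q [ 2.0514  0.1543  0.3789  2.0203 -0.0381  2.1455] qv [ 0.0167 -0.0328  0.3229  0.0011  0.0023  0.0046] p [-201.0135  395.6207  583.4181] z [ 0.1368 -0.18   -0.9741] y [ 0.1013  0.9807 -0.167 ] r 443.75911451432677 F [ 0.6671  0.3356 -1.7347] op 14.639993033727194
lean az(opp) 2.220455313504779 az 2.040900073948445 lean 0.22806282595339902
up [-0.74661397 -0.81846773 -4.77312038] out [ 0.51398606  0.82845133 -0.22245612]
```

```bash
python3 - <<'E'
from plan import *
p,M=cur(); a=2.13
print(4*M.T@[-np.sin(a),np.cos(a),0])
E
```

```text
[ 3.18029294 -2.42467793 -0.081693  ]
```

Emit:
move_arm([
  {"grip": -1,"tx": 3.2,"ty": -2.4,"tz": -0.5,"roll": 0},
  {"grip": -1,"tx": 3.2,"ty": -2.4,"tz": -0.5,"roll": 0},
  {"grip": -1,"tx": 1.5,"ty": -1.2,"tz": -4,"roll": 0},
  {"grip": -1,"tx": 0,"ty": 0,"tz": -4.8,"roll": 0},
  {"grip": -1,"tx": 0,"ty": 0,"tz": -4.8,"roll": 0},
])

```text
time: 22.95
tcp_pos: [-282.0, 339.6, 623.5]
orientation: [0.044, 0.997, -0.047, 0.037]
wrist_force: [0.7, 1.1, -2.4]
opening: 14.6
```

```bash
python3 st.py;python3 lean.py
```

```text
22.95 q [2.2613 0.1368 0.4676 2.0206 0.0085 2.3494] qv [-0.0263 -0.0993  0.2811  0.0054  0.0027 -0.0028] p [-281.963   339.6372  623.5264] z [ 0.0691 -0.097  -0.9929] y [ 0.0917  0.9917 -0.0905] r 441.425604417601 F [ 0.7351  1.0945 -2.4247] op 14.616760645127025
lean az(opp) 2.189662942874439 az 2.263675955632772 lean 0.11935676976995567
up [-0.37921347 -0.4434223  -4.86513862] out [ 0.69974536  0.704454   -0.11874759]
```

Emit:
move_arm([
  {"grip": -1,"tx": 0,"ty": 0,"tz": -4.8,"roll": 0},
  {"grip": -1,"tx": 0,"ty": 0,"tz": -4.8,"roll": 0},
  {"grip": -1,"tx": 0,"ty": 0,"tz": -3,"roll": 0},
  {"grip": -1,"tx": 0,"ty": 0,"tz": 0,"roll": 0},
])

```text
time: 23.35
tcp_pos: [-271.8, 328.4, 662.1]
orientation: [0.045, 0.999, -0.011, 0.004]
wrist_force: [0.8, 0.1, -0.9]
opening: 14.8
```

```bash
python3 st.py;python3 lean.py
```

```text
23.35 q [2.2594 0.1032 0.5321 2.021  0.0093 2.3494] qv [ 0.0059  0.028  -0.0382 -0.0089  0.0006  0.0006] p [-271.7849  328.4455  662.0563] z [ 0.0063 -0.0223 -0.9997] y [ 0.0901  0.9957 -0.0217] r 426.31384058432 F [ 0.7714  0.0554 -0.8851] op 14.797964489602373
lean az(opp) 1.8449973978247147 az 2.262075413365098 lean 0.02319861654025991
up [-0.04050243 -0.10620187 -4.89868153] out [ 0.70420299  0.70968188 -0.02120805]
```

```bash
python3 - <<'E'
from plan import *; from h import proj
p,M=cur(); d=np.array([200,400,400])-p;print(M.T@d/10/12); print(proj('top',[200,400,0]),proj('side',[200,400,0]))
E
```

```text
[-3.84  1.    2.19]
[[175.3 358.8]] [[190.67 151.98]]
```

Emit:
move_arm([
  {"grip": -1,"tx": -2.4,"ty": 0.6,"tz": 1.0,"roll": 0},
  {"grip": -1,"tx": -3.8,"ty": 1.0,"tz": 2.1,"roll": 0},
  {"grip": -1,"tx": -3.8,"ty": 1.0,"tz": 2.1,"roll": 0},
  {"grip": -1,"tx": -3.8,"ty": 1.0,"tz": 2.1,"roll": 0},
  {"grip": -1,"tx": -3.8,"ty": 1.0,"tz": 2.1,"roll": 0},
])

```text
time: 23.85
tcp_pos: [-91.4, 357.0, 565.2]
orientation: [0.044, 0.999, -0.013, 0.005]
wrist_force: [-0.4, 0.9, -1.4]
opening: 14.7
```

Emit:
move_arm([
  {"grip": -1,"tx": -3.8,"ty": 1.0,"tz": 2.1,"roll": 0},
  {"grip": -1,"tx": -3.8,"ty": 1.0,"tz": 2.1,"roll": 0},
  {"grip": -1,"tx": -3.8,"ty": 1.0,"tz": 2.1,"roll": 0},
  {"grip": -1,"tx": -3.8,"ty": 1.0,"tz": 2.1,"roll": 0},
  {"grip": -1,"tx": -3.8,"ty": 1.0,"tz": 2.1,"roll": 0},
])

```text
time: 24.35
tcp_pos: [103.6, 386.8, 461.2]
orientation: [0.045, 0.999, -0.013, 0.005]
wrist_force: [-0.5, 0.9, -2.2]
opening: 14.9
```

Emit:
move_arm([
  {"grip": -1,"tx": -3.8,"ty": 1.0,"tz": 2.1,"roll": 0},
  {"grip": -1,"tx": -3.0,"ty": 0.8,"tz": 2.5,"roll": 0},
  {"grip": -1,"tx": 0,"ty": 0,"tz": 4,"roll": 0},
  {"grip": -1,"tx": 0,"ty": 0,"tz": 3,"roll": 0},
  {"grip": -1,"tx": 0,"ty": 0,"tz": 0,"roll": 0},
])

```text
time: 24.85
tcp_pos: [172.0, 394.3, 342.5]
orientation: [0.045, 0.999, -0.017, 0.004]
wrist_force: [-0.2, -0.6, -1.7]
opening: 15.0
```

```bash
python3 st.py;python3 pic.py side c1 120 40 340 220 3
```

```text
24.85 q [ 1.1648 -0.03   -0.3405  1.2899 -0.0189  1.2554] qv [ 0.0155 -0.0286  0.1105  0.0745 -0.0008  0.0018] p [172.0467 394.3409 342.4633] z [ 0.0056 -0.0347 -0.9994] y [ 0.0903  0.9953 -0.034 ] r 430.2380414857371 F [-0.2268 -0.6129 -1.7087] op 14.951400501562333
```

View pics/c1.png

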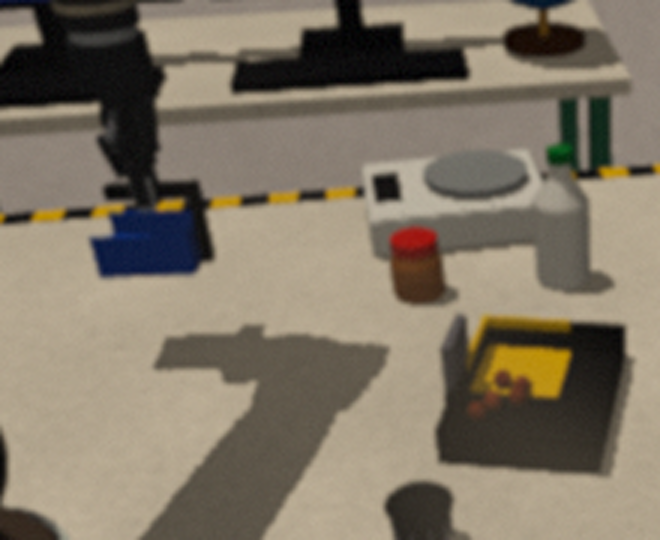

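Emit:
move_arm([
  {"grip": -1,"tx": 0,"ty": 0,"tz": 3,"roll": 0},
  {"grip": -1,"tx": 0,"ty": 0,"tz": 3,"roll": 0},
  {"grip": -1,"tx": 0,"ty": 0,"tz": 2,"roll": 0},
  {"grip": -1,"tx": 0,"ty": 0,"tz": 1,"roll": 0},
  {"grip": -1,"tx": 0,"ty": 0,"tz": 0,"roll": 0},
])

```text
time: 25.4
tcp_pos: [172.9, 393.9, 257.5]
orientation: [0.044, 0.999, -0.013, 0.005]
wrist_force: [1.1, -0.5, -1.8]
opening: 15.0
```

```bash
python3 st.py;python3 pic.py side c2 120 70 250 170 5
```

```text
25.4 q [ 1.1626  0.0031 -0.4985  1.0899 -0.019   1.2515] qv [-0.0011 -0.0133  0.0338  0.022   0.0011  0.0004] p [172.889  393.9208 257.5157] z [ 0.0092 -0.0266 -0.9996] y [ 0.0887  0.9957 -0.0256] r 430.19090337744586 F [ 1.1276 -0.4944 -1.8158] op 14.950072718829707
```

View pics/c2.png

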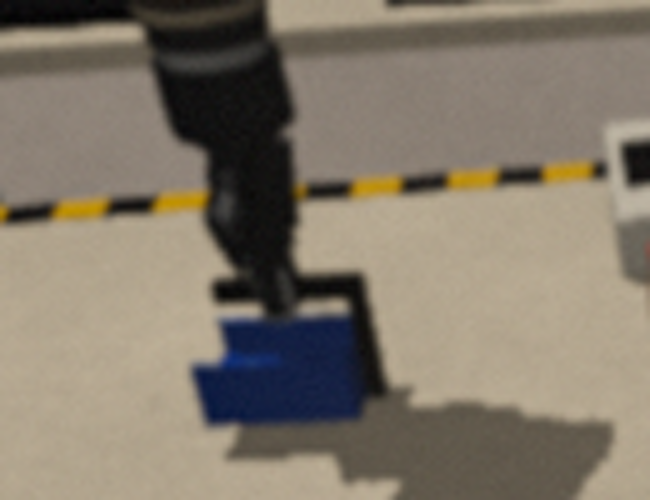

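Side crop: the scoop at (280,370) is upright and about 20 mm above the table. I lower it gently and watch the wrist force.

Emit:
move_arm([
  {"grip": -1,"tx": 0,"ty": 0,"tz": 1.0,"roll": 0},
  {"grip": -1,"tx": 0,"ty": 0,"tz": 0.6,"roll": 0},
  {"grip": -1,"tx": 0,"ty": 0,"tz": 0.2,"roll": 0},
  {"grip": -1,"tx": 0,"ty": 0,"tz": 0,"roll": 0},
])

```text
time: 25.85
tcp_pos: [173.1, 393.1, 239.0]
orientation: [0.045, 0.999, -0.013, 0.005]
wrist_force: [0.1, 0.3, -1.1]
opening: 14.5
```

Emit:
move_arm([
  {"grip": -1,"tx": 0,"ty": 0,"tz": 0.1,"roll": 0},
  {"grip": -1,"tx": 0,"ty": 0,"tz": 0.1,"roll": 0},
])

```text
time: 26.05
tcp_pos: [173.1, 393.2, 238.1]
orientation: [0.044, 0.999, -0.013, 0.005]
wrist_force: [-4.4, -5.5, 15.7]
opening: 14.9
```

Emit:
move_arm([
  {"grip": -1,"tx": 0,"ty": 0,"tz": 0,"roll": 0},
  {"grip": -0.5,"tx": 0,"ty": 0,"tz": 0,"roll": 0},
  {"grip": 0,"tx": 0,"ty": 0,"tz": 0,"roll": 0},
  {"grip": 0.2,"tx": 0,"ty": 0,"tz": 0,"roll": 0},
  {"grip": 0.2,"tx": 0,"ty": 0,"tz": 0,"roll": 0},
], grip_force=20)

```text
time: 26.55
tcp_pos: [173.2, 393.3, 237.2]
orientation: [0.045, 0.999, -0.013, 0.005]
wrist_force: [-0.1, 0.7, -0.2]
opening: 51.4
```

Emit:
move_arm([
  {"grip": 0.2,"tx": 0,"ty": 0,"tz": -2,"roll": 0},
  {"grip": 0.2,"tx": 0,"ty": 0,"tz": -4,"roll": 0},
  {"grip": 0.2,"tx": 0,"ty": 0,"tz": -4,"roll": 0},
  {"grip": 0.2,"tx": 0,"ty": 0,"tz": -4,"roll": 0},
])

```text
time: 26.95
tcp_pos: [171.8, 396.7, 378.5]
orientation: [0.045, 0.999, -0.013, 0.005]
wrist_force: [0.5, 1.7, 0.1]
opening: 51.2
```

```bash
python3 st.py;python3 pic.py side c3 120 70 250 170 5; python3 pic.py top c4 130 180 310 390 2.7
```

```text
26.95 q [ 1.1675 -0.0373 -0.2683  1.3605 -0.0189  1.2568] qv [ 0.0175 -0.0581  0.8282  0.8765 -0.0009  0.0163] p [171.7759 396.6929 378.5315] z [ 0.0093 -0.0264 -0.9996] y [ 0.0891  0.9957 -0.0255] r 432.2871639314201 F [0.5392 1.7363 0.0972] op 51.249119398864295
```

View pics/c3.png

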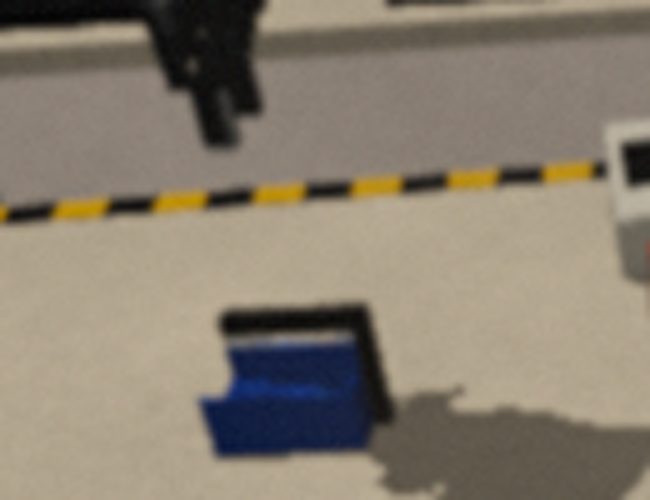

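View pics/c4.png

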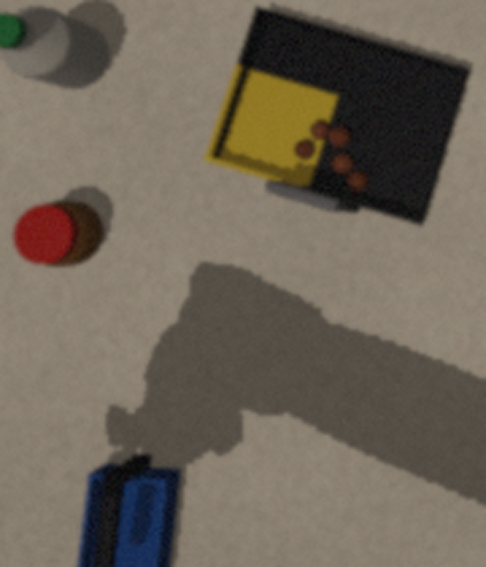

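Emit:
move_arm([
  {"grip": 0.2,"tx": 0,"ty": 0,"tz": -1,"roll": -0.1},
  {"grip": 0.2,"tx": 0,"ty": 0,"tz": 0,"roll": -0.15},
  {"grip": 0.2,"tx": 0,"ty": 0,"tz": 0,"roll": -0.15},
  {"grip": 0.2,"tx": 0,"ty": 0,"tz": 0,"roll": -0.15},
  {"grip": 0.2,"tx": 0,"ty": 0,"tz": 0,"roll": -0.15},
])

```text
time: 27.55
tcp_pos: [171.8, 397.1, 386.5]
orientation: [-0.304, 0.953, -0.014, 0.0]
wrist_force: [0.9, -0.0, -0.2]
opening: 51.2
```

Emit:
move_arm([
  {"grip": 0.2,"tx": 0,"ty": 0,"tz": 0,"roll": -0.15},
  {"grip": 0.2,"tx": 0,"ty": 0,"tz": 0,"roll": -0.15},
  {"grip": 0.2,"tx": 0,"ty": 0,"tz": 0,"roll": -0.15},
  {"grip": 0.2,"tx": 0,"ty": 0,"tz": 0,"roll": -0.15},
  {"grip": 0.2,"tx": 0,"ty": 0,"tz": 0,"roll": -0.07},
])

```text
time: 28.05
tcp_pos: [171.8, 397.1, 386.5]
orientation: [-0.599, 0.8, -0.013, -0.004]
wrist_force: [0.3, 0.2, 1.0]
opening: 51.2
```

```bash
python3 st.py; cat > tg.py <<'E'
from h import *; from plan import *
G=w(TR,(-84,0,66)); show(G,100); show(G,0)
p,M=cur();print(G,'yaw err',np.arctan2(M[1,1],M[0,1])-(TR[2]+np.pi),M[:,2])
E
python3 tg.py
```

```text
28.05 q [ 1.1678 -0.037  -0.2507  1.3782 -0.0189 -0.1174] qv [-0.0013 -0.002   0.0004 -0.0001  0.0013 -0.6413] p [171.8084 397.1275 386.4588] z [ 0.0091 -0.0268 -0.9996] y [-0.9595  0.2813 -0.0163] r 432.6988983799216 F [0.2971 0.1605 1.0499] op 51.15014498036745
world [ 301.  -180.8  -65.5] tool cm [  8.72 -33.86   7.31] dist 357.0
world [ 301.  -180.8 -165.5] tool cm [  8.49 -33.7   17.3 ] dist 388.0
[474.21 212.12  66.  ] yaw err 0.004858592832733599 [ 0.01 -0.03 -1.  ]
```

Emit:
move_arm([
  {"grip": 0.2,"tx": 0.6,"ty": -2.4,"tz": 0.4,"roll": 0},
  {"grip": 0.2,"tx": 1.1,"ty": -4.4,"tz": 0.9,"roll": 0},
  {"grip": 0.2,"tx": 1.1,"ty": -4.4,"tz": 0.9,"roll": 0},
  {"grip": 0.2,"tx": 1.1,"ty": -4.4,"tz": 0.9,"roll": 0},
  {"grip": 0.2,"tx": 1.1,"ty": -4.4,"tz": 0.9,"roll": 0},
])

```text
time: 28.55
tcp_pos: [350.7, 289.8, 350.8]
orientation: [-0.598, 0.802, -0.013, -0.004]
wrist_force: [-0.3, 0.3, -0.4]
opening: 51.6
```

Emit:
move_arm([
  {"grip": 0.2,"tx": 1.1,"ty": -4.4,"tz": 0.9,"roll": 0},
  {"grip": 0.2,"tx": 1.1,"ty": -4.4,"tz": 0.9,"roll": 0},
  {"grip": 0.2,"tx": 0.8,"ty": -3.2,"tz": 0.9,"roll": 0},
  {"grip": 0.2,"tx": 0,"ty": 0,"tz": 0,"roll": 0},
])

```text
time: 28.95
tcp_pos: [458.7, 225.2, 325.0]
orientation: [-0.596, 0.803, -0.014, -0.005]
wrist_force: [0.3, 1.3, 0.3]
opening: 50.9
```

```bash
python3 st.py; python3 tg.py
```

```text
28.95 q [ 0.4632  0.1142 -0.2276  1.2345 -0.0284 -0.813 ] qv [ 0.0551 -0.0358 -0.0124  0.0405  0.0281  0.0432] p [458.7203 225.215  324.9525] z [ 0.0077 -0.0279 -0.9996] y [-0.9569  0.2901 -0.0155] r 511.0246106117416 F [0.3394 1.3082 0.2799] op 50.88592368348454
world [14.3 -8.8 -4. ] tool cm [ 0.41 -1.62  0.44] dist 17.0
world [  14.3   -8.8 -104. ] tool cm [ 0.17 -1.46 10.43] dist 105.0
[474.21 212.12  66.  ] yaw err -0.004381563484526563 [ 0.01 -0.03 -1.  ]
```

Emit:
move_arm([
  {"grip": 0.2,"tx": 0.2,"ty": -1.0,"tz": 1.5,"roll": 0},
  {"grip": 0.2,"tx": 0.0,"ty": -0.5,"tz": 2.5,"roll": 0},
  {"grip": 0.2,"tx": 0,"ty": 0,"tz": 1.0,"roll": 0},
  {"grip": 0.2,"tx": 0,"ty": 0,"tz": 0,"roll": 0},
])

```text
time: 29.35
tcp_pos: [469.4, 219.7, 275.8]
orientation: [-0.598, 0.802, -0.013, -0.006]
wrist_force: [0.1, -0.0, 0.4]
opening: 51.0
```

```bash
python3 st.py; python3 tg.py; python3 pic.py side d1 215 90 345 210 5; python3 pic.py top d2 180 170 320 290 5
```

```text
29.35 q [ 0.4443  0.1484 -0.2982  1.1309 -0.0275 -0.8369] qv [ 0.0063 -0.0202  0.044   0.0269 -0.0013 -0.0003] p [469.3676 219.7247 275.7718] z [ 0.0058 -0.0277 -0.9996] y [-0.9583  0.2853 -0.0135] r 518.2517938241177 F [ 0.0801 -0.0059  0.3875] op 51.045799065187424
world [ 3.9 -3.3 45.2] tool cm [ 0.32 -0.53 -4.5 ] dist 45.0
world [  3.9  -3.3 -54.8] tool cm [ 0.07 -0.4   5.49] dist 55.0
[474.21 212.12  66.  ] yaw err 0.0006250231672217943 [ 0.01 -0.03 -1.  ]
```

View pics/d1.png

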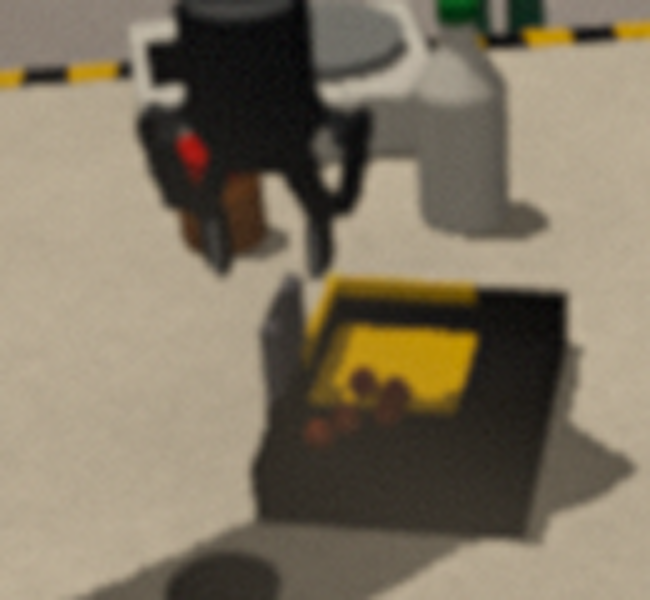

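View pics/d2.png

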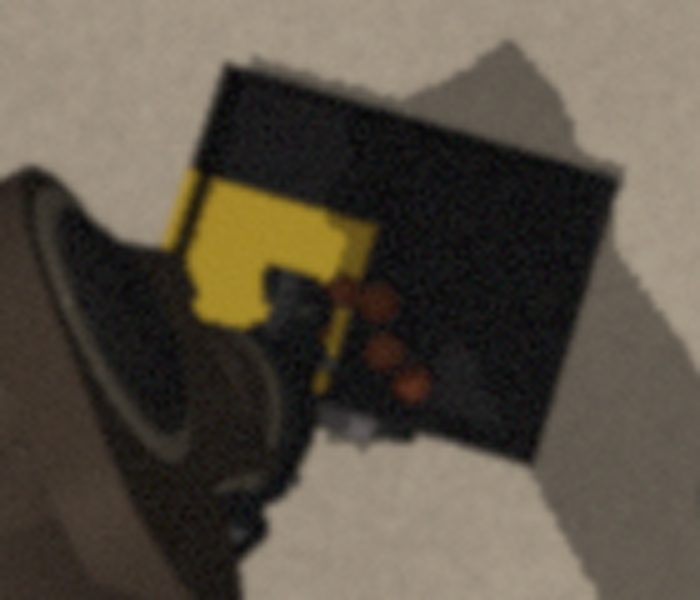

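```bash
python3 - <<'E'
from h import *; from plan import *
p,M=cur()
f=lambda P:(proj('side',P)[0]-[215,90]+.5)*5-.5
for n,P in(('tab+35',w(TR,(-84,35,86))),('tab-35',w(TR,(-84,-35,86))),('tip+',p+M@[0,25.5,165]),('tip-',p+M@[0,-25.5,165]),('rimc',w(TR,(80,110,40)))): print(n,f(P).round(0))
for n,P in(('tab+35',w(TR,(-84,35,86))),('tab-35',w(TR,(-84,-35,86))),('tip+',p+M@[0,25.5,165]),('tip-',p+M@[0,-25.5,165])): print(n,((proj('top',P)[0]-[180,170]+.5)*5).round(0))
E
```

```text
tab+35 [294. 277.]
tab-35 [268. 336.]
tip+ [231. 262.]
tip- [314. 265.]
rimc [568. 294.]
tab+35 [247. 393.]
tab-35 [380. 431.]
tip+ [279. 467.]
tip- [310. 366.]
```

Emit:
move_arm([
  {"grip": 0.2,"tx": 0.1,"ty": -0.4,"tz": 1.5,"roll": 0},
  {"grip": 0.2,"tx": 0,"ty": 0,"tz": 2.0,"roll": 0},
  {"grip": 0.2,"tx": 0,"ty": 0,"tz": 1.5,"roll": 0},
  {"grip": 0.2,"tx": 0,"ty": 0,"tz": 0.4,"roll": 0},
  {"grip": 0.2,"tx": 0,"ty": 0,"tz": 0,"roll": 0},
], grip_force=100)

```text
time: 29.95
tcp_pos: [474.4, 216.6, 224.2]
orientation: [-0.598, 0.802, -0.013, -0.004]
wrist_force: [-0.9, 0.0, -0.3]
opening: 50.9
```

```bash
python3 st.py; python3 tg.py; python3 pic.py side d3 215 90 345 210 5
```

```text
29.95 q [ 0.4348  0.1837 -0.3746  1.0148 -0.0277 -0.8465] qv [-0.0015 -0.0116  0.0227  0.0087  0.0029  0.0012] p [474.3641 216.5805 224.171 ] z [ 0.0096 -0.0261 -0.9996] y [-0.9583  0.2852 -0.0166] r 521.4675616913681 F [-0.898   0.0258 -0.3018] op 50.93668875416216
world [-1.6 -0.4 96.8] tool cm [ 0.3  -0.02 -9.67] dist 97.0
world [-1.6 -0.4 -3.2] tool cm [0.08 0.15 0.32] dist 4.0
[474.21 212.12  66.  ] yaw err 0.0007340963668820422 [ 0.01 -0.03 -1.  ]
```

View pics/d3.png

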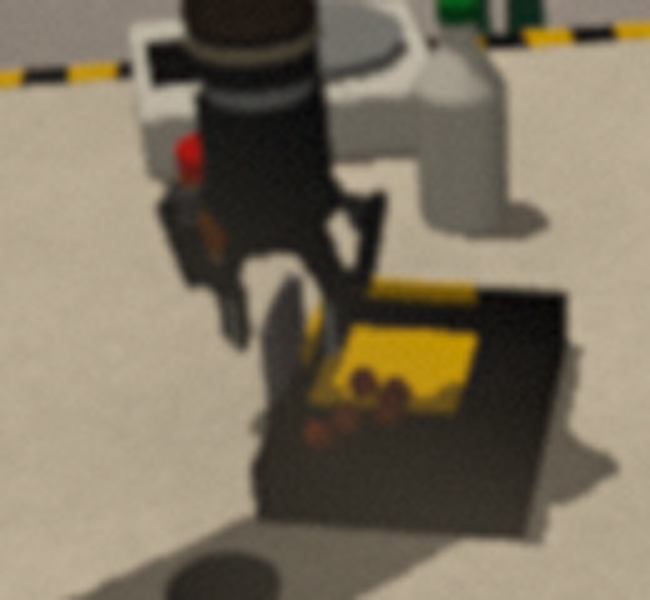

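Emit:
move_arm([
  {"grip": 0.2,"tx": 0.1,"ty": 0.1,"tz": 0.2,"roll": 0},
  {"grip": -0.2,"tx": 0,"ty": 0,"tz": 0,"roll": 0},
  {"grip": -0.5,"tx": 0,"ty": 0,"tz": 0,"roll": 0},
  {"grip": -0.7,"tx": 0,"ty": 0,"tz": 0,"roll": 0},
  {"grip": -0.9,"tx": 0,"ty": 0,"tz": 0,"roll": 0},
])

```text
time: 30.5
tcp_pos: [472.9, 215.7, 222.1]
orientation: [-0.598, 0.802, -0.013, -0.004]
wrist_force: [-4.0, 0.1, 5.2]
opening: 10.8
```

Emit:
move_arm([
  {"grip": -1,"tx": 0,"ty": 0,"tz": 0,"roll": 0},
  {"grip": -1,"tx": 0,"ty": 0,"tz": 0,"roll": 0},
  {"grip": -1,"tx": 0,"ty": 0,"tz": 0,"roll": 0},
])

```text
time: 30.8
tcp_pos: [472.9, 215.7, 222.1]
orientation: [-0.598, 0.802, -0.013, -0.004]
wrist_force: [-3.0, 0.9, 6.0]
opening: 10.8
```

Emit:
move_arm([
  {"grip": -1,"tx": 0,"ty": 0,"tz": -0.5,"roll": 0},
  {"grip": -1,"tx": 0,"ty": 0,"tz": -1,"roll": 0},
  {"grip": -1,"tx": 0,"ty": 0,"tz": -1.5,"roll": 0},
  {"grip": -1,"tx": 0,"ty": 0,"tz": -2,"roll": 0},
  {"grip": -1,"tx": 0,"ty": 0,"tz": -2,"roll": 0},
])

```text
time: 31.3
tcp_pos: [472.6, 217.3, 292.6]
orientation: [-0.597, 0.802, -0.013, -0.004]
wrist_force: [-0.1, -0.1, -2.8]
opening: 11.0
```

```bash
python3 st.py; python3 pic.py side d4 215 70 345 190 5
```

```text
31.3 q [ 0.4376  0.142  -0.2677  1.1641 -0.028  -0.8431] qv [ 0.0133 -0.0968  0.3472  0.4365 -0.0003  0.0005] p [472.5686 217.3255 292.5841] z [ 0.0091 -0.0266 -0.9996] y [-0.9582  0.2858 -0.0163] r 520.1456725146865 F [-0.0765 -0.06   -2.7993] op 11.013800974112314
```

View pics/d4.png

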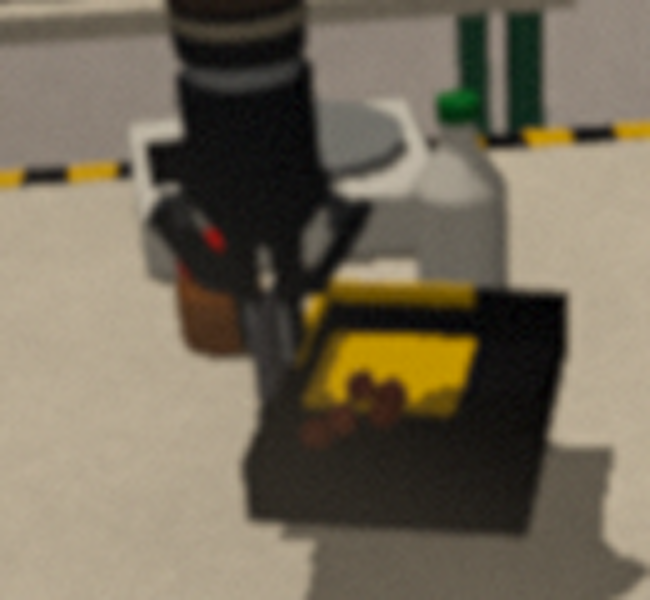

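Emit:
move_arm([
  {"grip": -1,"tx": 0,"ty": 0,"tz": -3,"roll": 0},
  {"grip": -1,"tx": 0,"ty": 0,"tz": -3.5,"roll": 0},
  {"grip": -1,"tx": 0,"ty": 0,"tz": -3.5,"roll": 0},
  {"grip": -1,"tx": 0,"ty": 0,"tz": -3.5,"roll": -0.05},
  {"grip": -1,"tx": 0,"ty": 0,"tz": -3.5,"roll": -0.08},
])

```text
time: 31.85
tcp_pos: [470.9, 221.8, 462.9]
orientation: [-0.649, 0.76, -0.013, -0.005]
wrist_force: [0.6, 0.5, -2.4]
opening: 11.0
```

Emit:
move_arm([
  {"grip": -1,"tx": 0,"ty": 0,"tz": -2,"roll": -0.1},
  {"grip": -1,"tx": 0,"ty": 0,"tz": -2,"roll": -0.1},
  {"grip": -1,"tx": 0,"ty": 0,"tz": -2,"roll": -0.1},
  {"grip": -1,"tx": 0,"ty": 0,"tz": -2,"roll": -0.1},
  {"grip": -1,"tx": 0,"ty": 0,"tz": -2,"roll": -0.1},
])

```text
time: 32.35
tcp_pos: [470.1, 224.4, 562.2]
orientation: [0.818, -0.576, 0.012, 0.008]
wrist_force: [-0.1, 0.3, -3.1]
opening: 10.8
```

Emit:
move_arm([
  {"grip": -1,"tx": 0,"ty": 0,"tz": 0,"roll": -0.1},
  {"grip": -1,"tx": 0,"ty": 0,"tz": 0,"roll": -0.1},
  {"grip": -1,"tx": 0,"ty": 0,"tz": 0,"roll": -0.1},
  {"grip": -1,"tx": 0,"ty": 0,"tz": 0,"roll": -0.1},
  {"grip": -1,"tx": 0,"ty": 0,"tz": 0,"roll": -0.1},
])

```text
time: 32.85
tcp_pos: [470.3, 224.4, 561.3]
orientation: [0.935, -0.355, 0.009, 0.011]
wrist_force: [-0.0, -0.3, -2.8]
opening: 10.8
```

Emit:
move_arm([
  {"grip": -1,"tx": 0,"ty": 0,"tz": 0,"roll": -0.1},
  {"grip": -1,"tx": 0,"ty": 0,"tz": 0,"roll": -0.1},
  {"grip": -1,"tx": 0,"ty": 0,"tz": 0,"roll": -0.1},
  {"grip": -1,"tx": 0,"ty": 0,"tz": 0,"roll": -0.06},
  {"grip": -1,"tx": 0,"ty": 0,"tz": 0,"roll": 0},
])

```text
time: 33.35
tcp_pos: [470.2, 224.4, 561.3]
orientation: [0.983, -0.184, 0.007, 0.012]
wrist_force: [-0.0, -0.7, -2.6]
opening: 11.0
```

```bash
python3 st.py; python3 lean.py; python3 pic.py side d5 140 0 400 200 3; python3 pic.py top d6 120 100 380 300 3
```

```text
33.35 q [ 0.4519  0.1785  0.3723  1.7678 -0.0282 -2.3189] qv [ 0.0008 -0.0021  0.0012 -0.002   0.0004  0.0454] p [470.2227 224.4468 561.3392] z [ 0.0094 -0.0267 -0.9996] y [-0.3624 -0.9318  0.0215] r 521.0430120952627 F [-0.037  -0.7261 -2.6456] op 10.99570157790666
lean az(opp) 1.9097267541895337 az 0.4453397634822469 lean 0.02833787969399008
up [ 0.09046047  0.10532152 -4.89803269] out [ 0.68513412 -0.72841072 -0.00300932]
```

View pics/d5.png

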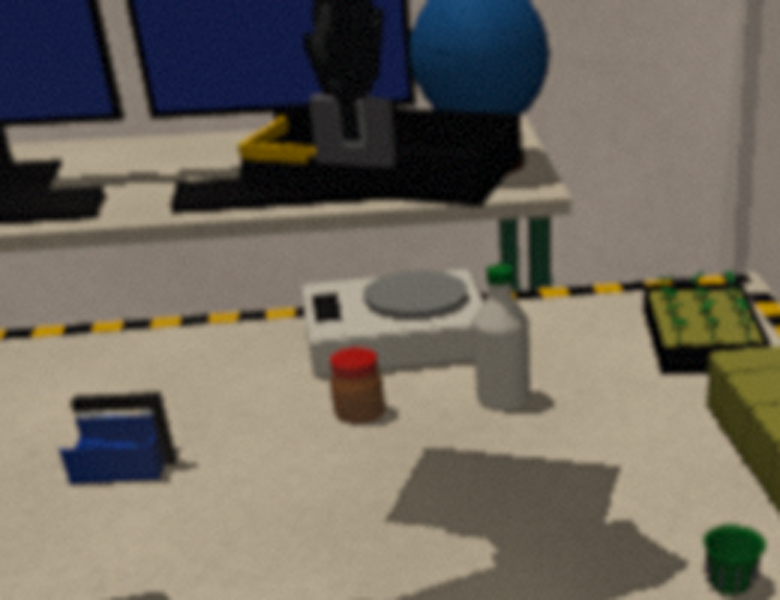

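View pics/d6.png

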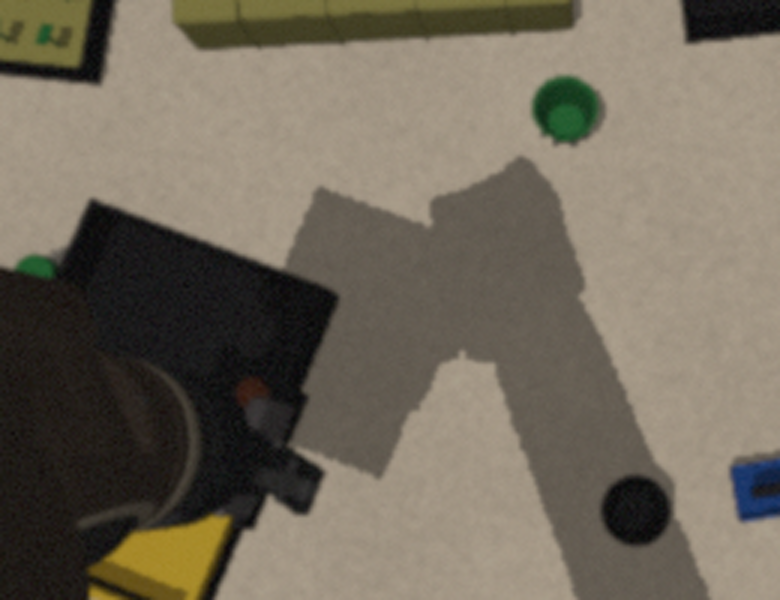

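Emit:
move_arm([
  {"grip": -1,"tx": 0,"ty": 0,"tz": -2,"roll": -0.05},
  {"grip": -1,"tx": 0,"ty": 0,"tz": -3,"roll": -0.05},
  {"grip": -1,"tx": 0,"ty": 0,"tz": -3,"roll": -0.05},
  {"grip": -1,"tx": 0,"ty": 0,"tz": -3,"roll": -0.05},
  {"grip": -1,"tx": 0,"ty": 0,"tz": -4,"roll": 0},
])

```text
time: 33.95
tcp_pos: [453.9, 220.3, 671.8]
orientation: [0.996, -0.085, 0.026, 0.001]
wrist_force: [-0.1, -0.3, -2.7]
opening: 11.3
```

```bash
python3 st.py; python3 lean.py
```

```text
33.95 q [ 0.4588  0.2525  0.7451  2.0195 -0.0282 -2.5124] qv [ 0.0134 -0.26    0.0212  0.0137  0.0013  0.0503] p [453.8727 220.3371 671.7913] z [ 0.0518 -0.0058 -0.9986] y [-0.1702 -0.9854 -0.0031] r 504.52839752072003 F [-0.0941 -0.2737 -2.6953] op 11.27154063212642
lean az(opp) 3.0295163368905613 az 0.4519481669344619 lean 0.05217178223566193
up [ 0.25508116 -0.01506738 -4.89333287] out [ 0.81096927 -0.5834266   0.04407092]
```

Emit:
move_arm([
  {"grip": -1,"tx": 2.5,"ty": -1.8,"tz": -3.7,"roll": 0},
  {"grip": -1,"tx": 2.5,"ty": -1.8,"tz": -3.7,"roll": 0},
  {"grip": -1,"tx": 2.5,"ty": -1.8,"tz": -3.7,"roll": 0},
  {"grip": -1,"tx": 2.5,"ty": -1.8,"tz": -3.7,"roll": 0},
  {"grip": -1,"tx": 2.5,"ty": -1.8,"tz": -3.7,"roll": 0},
])

```text
time: 34.45
tcp_pos: [498.7, 245.2, 718.1]
orientation: [0.99, -0.084, 0.102, -0.045]
wrist_force: [-0.8, -0.3, -3.6]
opening: 10.5
```

Emit:
move_arm([
  {"grip": -1,"tx": 2.5,"ty": -1.8,"tz": -3.7,"roll": 0},
  {"grip": -1,"tx": 2.5,"ty": -1.8,"tz": -3.7,"roll": 0},
  {"grip": -1,"tx": 2.5,"ty": -1.8,"tz": -3.7,"roll": 0},
  {"grip": -1,"tx": 2.5,"ty": -1.8,"tz": -3.7,"roll": 0},
  {"grip": -1,"tx": 2.5,"ty": -1.8,"tz": -3.7,"roll": 0},
])

```text
time: 34.95
tcp_pos: [497.1, 248.2, 773.8]
orientation: [0.976, -0.082, 0.179, -0.09]
wrist_force: [-0.2, -0.1, -2.2]
opening: 10.8
```

```bash
python3 st.py; python3 lean.py
```

```text
34.95 q [ 0.4705  0.4123  1.2639  2.021  -0.0339 -2.5108] qv [ 0.0153  0.0216  0.3812  0.0028 -0.0095  0.0066] p [497.1084 248.1653 773.7572] z [ 0.3635  0.1468 -0.92  ] y [-0.1276 -0.9704 -0.2053] r 555.6102529791912 F [-0.1714 -0.1339 -2.205 ] op 10.84450005485479
lean az(opp) 3.52552222675954 az 0.4630216556988426 lean 0.40281941840884966
up [ 1.63642738 -1.00590007 -4.50780107] out [ 0.73990796 -0.54755897  0.39078815]
```

Emit:
move_arm([
  {"grip": -1,"tx": 2.5,"ty": -1.8,"tz": -3.7,"roll": 0},
  {"grip": -1,"tx": 2.5,"ty": -1.8,"tz": -3.7,"roll": 0},
  {"grip": -1,"tx": 2.5,"ty": -1.8,"tz": -3.7,"roll": 0},
  {"grip": -1,"tx": 2.5,"ty": -1.8,"tz": -3.7,"roll": 0},
  {"grip": -1,"tx": 2.5,"ty": -1.8,"tz": -3.7,"roll": 0},
])

```text
time: 35.45
tcp_pos: [445.3, 227.7, 834.0]
orientation: [0.96, -0.079, 0.239, -0.126]
wrist_force: [0.3, 0.5, -2.6]
opening: 10.7
```

Emit:
move_arm([
  {"grip": -1,"tx": 2.5,"ty": -1.8,"tz": -3.7,"roll": 0},
  {"grip": -1,"tx": 2.0,"ty": -1.4,"tz": -3,"roll": 0},
  {"grip": -1,"tx": 1.0,"ty": -0.7,"tz": -1,"roll": 0},
  {"grip": -1,"tx": 0,"ty": 0,"tz": 0,"roll": 0},
])

```text
time: 35.85
tcp_pos: [415.3, 214.7, 856.8]
orientation: [0.953, -0.078, 0.259, -0.137]
wrist_force: [0.1, 0.1, -3.0]
opening: 10.6
```

```bash
python3 st.py; python3 lean.py;python3 pic.py side e1 140 0 500 300 2; python3 pic.py top e2 120 100 380 400 2
```

```text
35.85 q [ 0.4896  0.3023  1.3452  2.0205 -0.0473 -2.5036] qv [-0.0008  0.0352 -0.0154 -0.0065  0.0005 -0.0115] p [415.2508 214.7441 856.8254] z [ 0.515   0.2209 -0.8282] y [-0.0772 -0.9504 -0.3015] r 467.4914356082397 F [ 0.0719  0.0521 -3.0425] op 10.569924615540737
lean az(opp) 3.546798338307371 az 0.4772679086430039 lean 0.5948378325083077
up [ 2.31466484 -1.47713758 -4.05837298] out [ 0.65763873 -0.5050937   0.55892008]
```

View pics/e1.png

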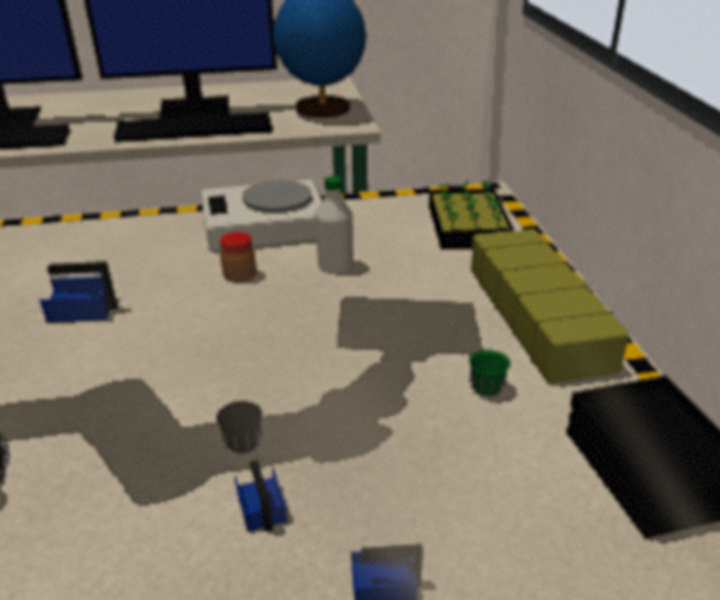

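View pics/e2.png

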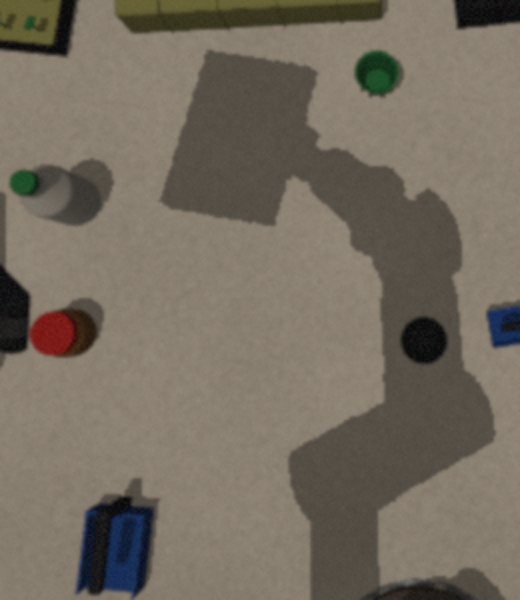

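```bash
python3 - <<'E'
from plan import *
p,M=cur(); d=np.array([20,-130,-360.]);print(M.T@d/10/10)
E
```

```text
[-1.23735716  2.29923451  2.80579185]
```

Emit:
move_arm([
  {"grip": -1,"tx": -0.4,"ty": 0.7,"tz": 0.8,"roll": 0},
  {"grip": -1,"tx": -0.8,"ty": 1.5,"tz": 1.8,"roll": 0},
  {"grip": -1,"tx": -1.2,"ty": 2.3,"tz": 2.8,"roll": 0},
  {"grip": -1,"tx": -1.2,"ty": 2.3,"tz": 2.8,"roll": 0},
  {"grip": -1,"tx": -1.2,"ty": 2.3,"tz": 2.8,"roll": 0},
])

```text
time: 36.45
tcp_pos: [426.1, 167.4, 723.3]
orientation: [0.954, -0.078, 0.257, -0.136]
wrist_force: [-0.1, 0.9, -1.1]
opening: 11.0
```

Emit:
move_arm([
  {"grip": -1,"tx": -1.2,"ty": 2.3,"tz": 2.8,"roll": 0},
  {"grip": -1,"tx": -1.2,"ty": 2.3,"tz": 2.8,"roll": 0},
  {"grip": -1,"tx": -1.2,"ty": 2.3,"tz": 2.8,"roll": 0},
  {"grip": -1,"tx": -1.2,"ty": 2.3,"tz": 2.8,"roll": 0},
  {"grip": -1,"tx": -1.2,"ty": 2.3,"tz": 2.8,"roll": 0},
])

```text
time: 36.95
tcp_pos: [437.5, 101.6, 544.2]
orientation: [0.954, -0.078, 0.257, -0.136]
wrist_force: [0.8, 0.9, -1.8]
opening: 10.7
```

Emit:
move_arm([
  {"grip": -1,"tx": -0.8,"ty": 1.5,"tz": 1.8,"roll": 0},
  {"grip": -1,"tx": -0.4,"ty": 0.7,"tz": 0.8,"roll": 0},
  {"grip": -1,"tx": 0,"ty": 0,"tz": 0,"roll": 0},
])

```text
time: 37.25
tcp_pos: [438.7, 89.3, 511.3]
orientation: [0.954, -0.078, 0.256, -0.136]
wrist_force: [0.4, 0.3, -1.9]
opening: 10.9
```

```bash
python3 st.py; python3 lean.py;python3 pic.py side f1 140 0 500 300 2; python3 pic.py top f2 150 130 410 330 3
```

```text
37.25 q [ 0.1647 -0.2851 -0.2757  1.0057  0.1327 -2.7736] qv [ 0.0144 -0.0059  0.0767  0.0131  0.0027  0.0146] p [438.6576  89.2896 511.3178] z [ 0.5096  0.2188 -0.8321] y [-0.0801 -0.9508 -0.2991] r 447.6529180670062 F [ 0.3965  0.2667 -1.9401] op 10.91483015731457
lean az(opp) 3.547138810885379 az 0.20080846414405462 lean 0.5878908951154648
up [ 2.28848955 -1.46561667 -4.07735004] out [ 0.79573983 -0.26818491  0.54302391]
```

View pics/f1.png

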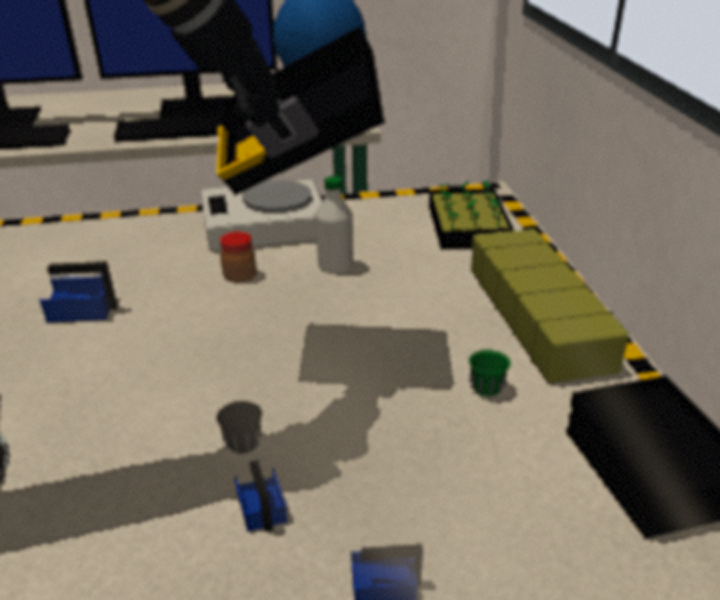

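View pics/f2.png

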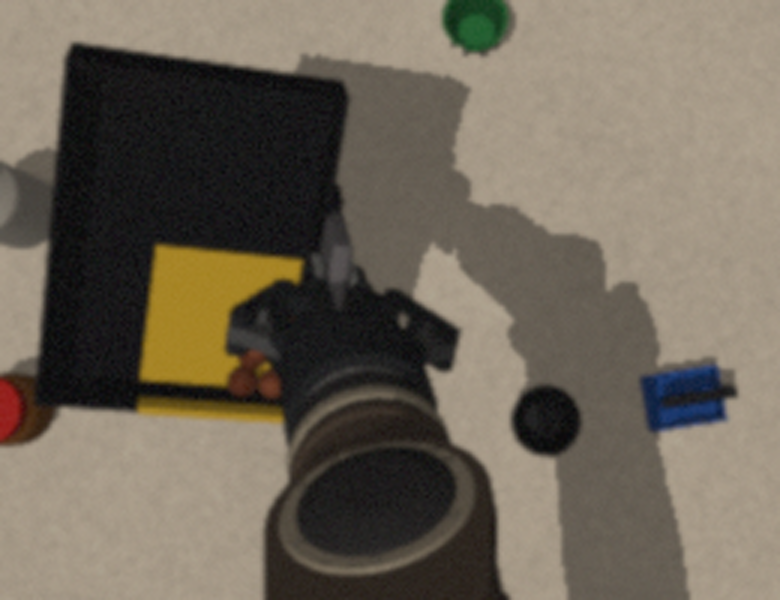

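```bash
python3 - <<'E'
from plan import *
p,M=cur(); d=np.array([40,-280,-40.]);print(M.T@d/10/9)
E
```

```text
[ 0.85099352  3.05647725 -0.08849243]
```

Emit:
move_arm([
  {"grip": -1,"tx": 0.3,"ty": 1.0,"tz": 0,"roll": 0},
  {"grip": -1,"tx": 0.6,"ty": 2.0,"tz": 0,"roll": 0},
  {"grip": -1,"tx": 0.8,"ty": 3.0,"tz": 0,"roll": 0},
  {"grip": -1,"tx": 0.8,"ty": 3.0,"tz": 0,"roll": 0},
  {"grip": -1,"tx": 0.8,"ty": 3.0,"tz": 0,"roll": 0},
])

```text
time: 37.85
tcp_pos: [457.6, -32.9, 494.8]
orientation: [0.953, -0.077, 0.26, -0.136]
wrist_force: [1.4, -0.2, -3.3]
opening: 11.0
```

Emit:
move_arm([
  {"grip": -1,"tx": 0.8,"ty": 3.0,"tz": 0,"roll": 0},
  {"grip": -1,"tx": 0.8,"ty": 3.0,"tz": 0,"roll": 0},
  {"grip": -1,"tx": 0.8,"ty": 3.0,"tz": 0,"roll": 0},
  {"grip": -1,"tx": 0.8,"ty": 3.0,"tz": 0,"roll": 0},
  {"grip": -1,"tx": 0.6,"ty": 2.0,"tz": 0,"roll": 0},
])

```text
time: 38.35
tcp_pos: [488.9, -121.6, 469.0]
orientation: [0.95, -0.114, 0.263, -0.126]
wrist_force: [-0.2, 0.3, -2.1]
opening: 11.0
```

Emit:
move_arm([
  {"grip": -1,"tx": 0.3,"ty": 1.0,"tz": 0,"roll": 0},
  {"grip": -1,"tx": 0,"ty": 0,"tz": 0,"roll": 0},
  {"grip": -1,"tx": 0,"ty": 0,"tz": 0,"roll": 0},
])

```text
time: 38.65
tcp_pos: [490.5, -125.3, 467.8]
orientation: [0.949, -0.117, 0.264, -0.126]
wrist_force: [0.7, 1.0, -2.1]
opening: 10.8
```

```bash
python3 st.py; python3 lean.py;python3 pic.py side f3 180 0 440 200 3; python3 pic.py top f4 250 130 510 330 3
```

```text
38.65 q [-0.3323 -0.1447 -0.253   0.9719  0.3476 -3.1407] qv [ 0.002  -0.0085  0.0006  0.0019 -0.0006 -0.0006] p [ 490.4829 -125.2616  467.8079] z [ 0.5299  0.1775 -0.8293] y [-0.1557 -0.9409 -0.3009] r 506.2252240538465 F [ 0.6786  0.9892 -2.08  ] op 10.802664793578206
lean az(opp) 3.464820684028768 az -0.2500396906012787 lean 0.5930117466785677
up [ 2.30757376 -1.47446381 -4.06338034] out [0.87911422 0.08192261 0.4695177 ]
```

View pics/f3.png

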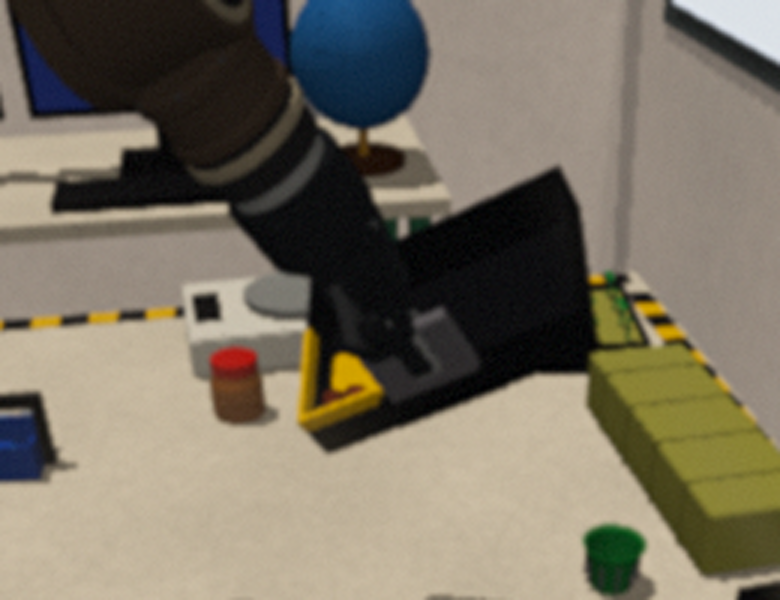

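View pics/f4.png

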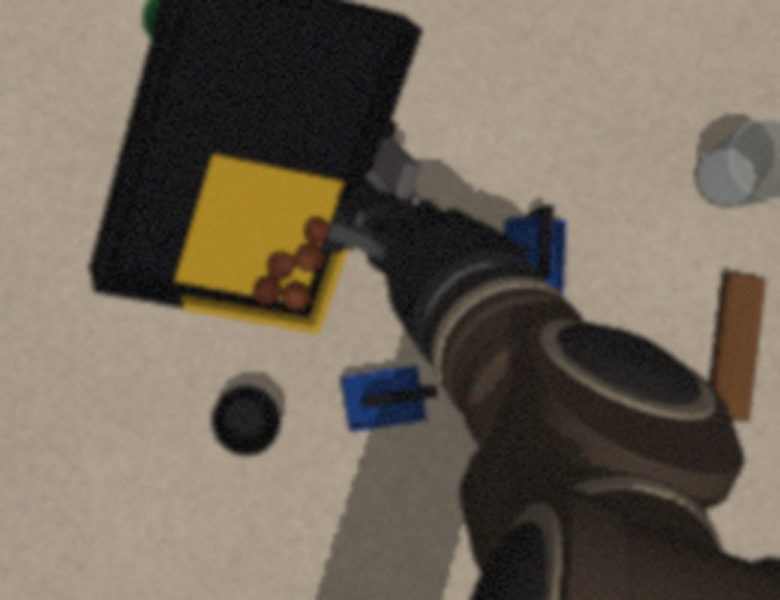

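Emit:
move_arm([
  {"grip": -1,"tx": -0.2,"ty": -0.7,"tz": 0,"roll": 0.02},
  {"grip": -1,"tx": -0.3,"ty": -1.2,"tz": 0,"roll": 0.03},
  {"grip": -1,"tx": -0.3,"ty": -1.2,"tz": 0,"roll": 0.03},
  {"grip": -1,"tx": -0.2,"ty": -0.7,"tz": 0,"roll": 0.02},
  {"grip": -1,"tx": 0,"ty": 0,"tz": 0,"roll": 0},
])

```text
time: 39.25
tcp_pos: [489.0, -86.0, 475.9]
orientation: [0.942, -0.164, 0.258, -0.139]
wrist_force: [-0.3, -0.4, -2.2]
opening: 10.6
```

Emit:
move_arm([
  {"grip": -1,"tx": 0,"ty": 0,"tz": 0,"roll": 0},
  {"grip": -1,"tx": 0,"ty": 0,"tz": 0,"roll": 0},
  {"grip": -1,"tx": 0,"ty": 0,"tz": 0,"roll": 0},
  {"grip": -1,"tx": 0,"ty": 0,"tz": 0,"roll": 0},
  {"grip": -1,"tx": 0,"ty": 0,"tz": 0,"roll": 0},
])

```text
time: 39.75
tcp_pos: [489.4, -87.4, 475.0]
orientation: [0.942, -0.165, 0.257, -0.139]
wrist_force: [-0.3, 0.2, -1.9]
opening: 10.8
```

```bash
python3 st.py; python3 lean.py;python3 pic.py side g1 100 0 500 300 2; python3 pic.py top g2 290 130 400 260 4.5; python3 pic.py top g3 120 50 620 400 1.5; python3 st.py
```

```text
39.75 q [-0.2512 -0.1725 -0.2636  0.9648  0.3077 -2.9645] qv [0.0008 0.0002 0.     0.001  0.0018 0.0102] p [489.3715 -87.3886 474.9961] z [ 0.5299  0.1767 -0.8295] y [-0.2394 -0.9071 -0.3462] r 497.1128570909022 F [-0.3317  0.2205 -1.9195] op 10.83890075395531
lean az(opp) 3.463480908656387 az -0.17671059616530949 lean 0.5926296606002127
up [ 2.1477658  -1.69633146 -4.06442636] out [ 0.86807372 -0.07625769  0.49054336]
39.9 q [-0.251  -0.1725 -0.2636  0.9647  0.3077 -2.9645] qv [ 0.0011 -0.0014 -0.0012 -0.0026  0.0012 -0.0065] p [489.3903 -87.3038 475.0378] z [ 0.5299  0.1768 -0.8294] y [-0.2393 -0.9071 -0.3462] r 497.1164980563687 F [ 0.5718  0.6684 -2.7657] op 10.741252580525156
```

View pics/g1.png

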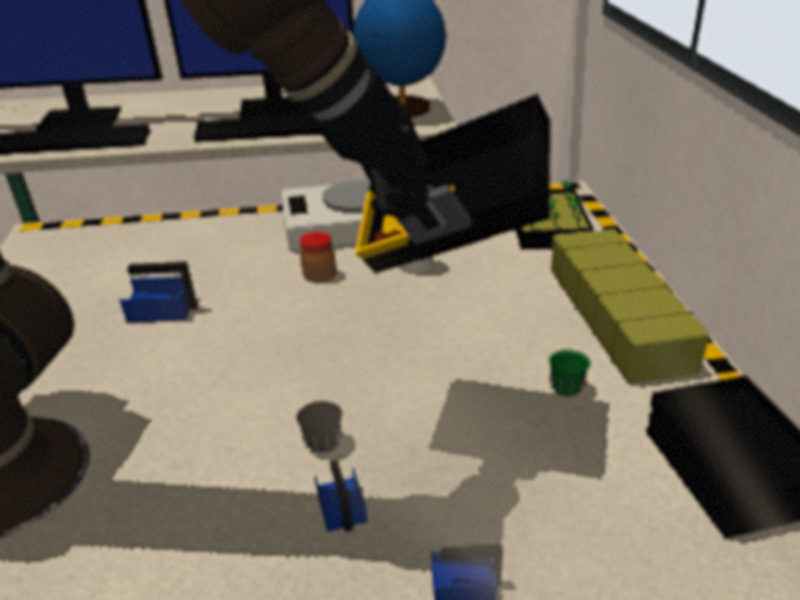

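View pics/g2.png

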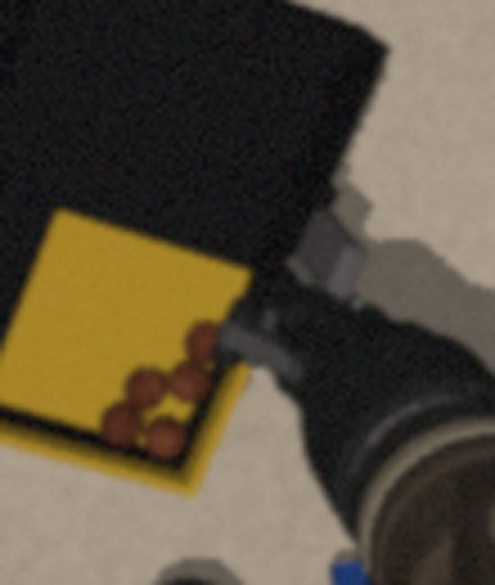

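View pics/g3.png

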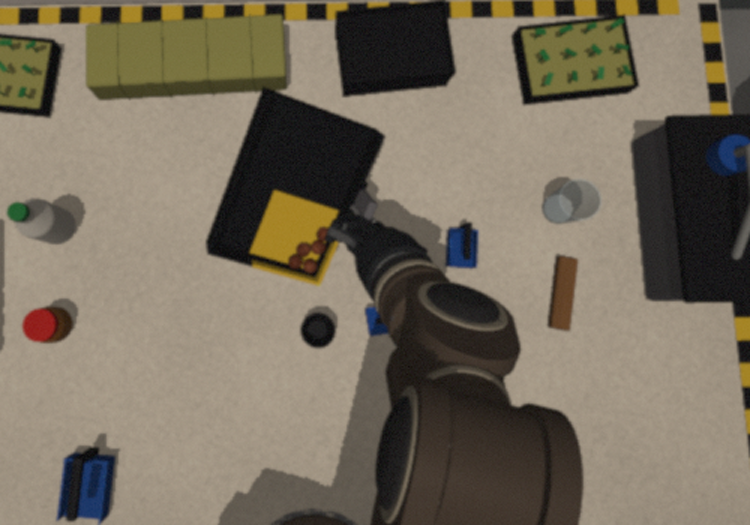

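```bash
python3 -c "
from station import manip
print(manip.job_done())"; python3 st.py
```

```text
the job is handed in; nothing more can be done
None
the job is handed in; nothing more can be done
```

I finished the job and handed it in at about 40 s of the 64 s limit. The hand-in gives no verdict.

**What I did:**
- **Tilting:** The moves have no tilt axis, so I tilted the tool by pushing it against the arm's upper reach limit, which changes its angle and keeps it. I undid the tilt on the opposite side of the base.
- **Scoop:** I lifted the largest scoop with its five pebbles and leaned it about 42° mouth-up. Over the tray I rolled it mouth-down to pour, then set it down upright near x 173, y 393 mm.
- **Tray:** I took the tray by its grey tab, lifted it and turned the yellow corner downhill. I then tilted it and held it up.

**Last checks:**
- **Pebbles:** The final top picture shows all five on the yellow square, against its corner walls.
- **Tray:** The tool's tilt is 0.593 rad (34°). The joints were still, and the TCP is at 475 mm, so the tray is well above the table.
- **Scoop and bystanders:** The scoop stands upright and released, about 0.3 m from the tray. The bystanders look undisturbed in the pictures; I did not measure their positions again.

**What was off:**
- **Free-space test:** My early moves against the outer reach limit left a lean of about 2° at the scoop grip and 1.6° at the tab grip. They also spiked the wrist force to about 76 N in free space (limit 120 N).
- **Wrist joint:** The last wrist joint briefly reached -3.1407 rad, right at its stated -3.14 limit. I moved it back to -2.96 before handing in.

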